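Pack the tea-ware order and shut the carton

ROBOT

A 6-joint arm with a two-finger parallel gripper is mounted at the origin on the work surface. World frame = base frame: x ahead of the robot, y to its left, z up, the work surface at z = 0. Lengths are in m, angles in rad, forces in N, time in s.
With the tool pointing down it reaches from about 0.325 to 0.85 m from the base axis. Payload 15.5 kg.
Tool frame: the origin (TCP) lies on the front face of the gripper's body, between the roots of the fingers; the fingertips stand 78 mm ahead of it and the grasp point (between the pads) lies 60 mm ahead of it; z points along the fingers, y is the line along which they close (so a half turn about z gives the same grasp; the last joint's range is limited). The gripper opens to 91 mm and grips with 3 to 60 N. Pads are 32 mm wide; open, the fingers measure 118 mm over their backs; the gripper's body (76 mm by 178 mm) begins 60 mm behind the grasp point.
Start: joints at [-1.196, 0.494, 1.345, -0, 1.302, -0.096], TCP at [0.283, -0.557, 0.292] pointing down, gripper open.
Joint ranges: [-2.91, 2.91], [-0.82, 2.16], [0.22, 2.67], [-1.22, 4.37], [0.12, 2.79], [-3.08, 3.08]. Speed limits (rad/s): [1.89, 1.89, 2.57, 3.01, 3.01, 3.01].

INTERFACE

Orientations are given as a rotation vector (axis times angle).
In Python, from plant import arm gives the robot as it stands. The module is installed in compiled form; this text tells all that it offers.
- The arm moves only by the tool arm_command, never from a script. Its argument "increments" is a list of rows, each a list of 3 entries, a list of its own where there are three numbers: the shift along the tool's x, y, z scaled (see below), then the turn, a rotation vector about the tool's x, y, z scaled (see below), then the finger opening in mm, from 0 to 91.2. In form: [[[dx, dy, dz], [wx, wy, wz], fingers], ...]. A call has 1 to 5 rows; each row shifts and turns the commanded pose from where the row before left it, along the tool's axes as they then stand; what a row does not reach is not made up. The controller multiplies each number of a shift by 0.15 m and each number of a turn by 6 degrees. A row lasts 1/8 s, in which the tool goes at most 62.5 mm and 10.7 degrees, less where a joint would pass 70% of its speed; a pose out of reach is approached as far as the arm can. A call with a number of a shift or a turn outside -1 to 1 is refused whole. A call with a gripper value outside its range is refused whole. The fingers move at their own pace and stop on an object; the grip force is fixed at half the most. Time passes only in rows, so rows that do not move let the fingers close. It gives the time, the measured TCP pose, the force, the opening and the grip force at its end, in the units of the state.
- arm.observe(): the state, without advancing time (a new reading comes with each control period).
- arm.camera(name): name is "scene" or "side" or "wrist"; returns the picture (480x640x3 uint8, red, green, blue); there is no depth.
- arm.camera_model(name): a dict with "camera_matrix" (3x3 intrinsics, pixels), "k1" (the pictures are not rectified: a ray, as slopes to the right and down, at radius r is drawn at 1 + k1 r^2 times it, then the intrinsics apply), "origin" and "orientation" of the camera in the world; the wrist camera has in their place "tool_from_camera" (4x4, takes a point from camera to tool coordinates, whose origin is the TCP and whose axes are the flange's). Camera axes: x right, y down, z forward; pixel columns grow to the right and rows downward; lengths in m; the calibration is good to about 2 mm. A picture is of the moment at which its call begins: read the wrist's pose just before it. camera_model takes no time and is no camera call.
- arm.hand_in(): hands the job in; it is judged then, once.
Trained networks look in the newest picture that a camera, given by its name, has taken for a name from the list of things; names that differ only in an ending like _2 or _b are one class to them, and where a whole thing is asked for, a point or a joint stands for the part that bears it (a point fixed in the world has none). Each returns a list of dicts, best first, with "p" (0 to 1); they miss things now and then, are a little off and sometimes report something else, mostly with a low value. They report only what shows in the picture. A call takes as long as a camera call. They do not tell look-alikes from the thing itself.
- arm.trace(thing, camera): "pixels" (480x640 bool, what is visible of it) and "location" ([column, row] in pixels, amid what is visible of it).
The state is a dict: "t": time; "q": joint angles; "joint_velocities": joint speeds; "tau": joint torques, N m; "tcp_pos": TCP position; "eef_rot": TCP orientation; "ft_force": force on the tool from outside, world axes, zero at the start; "torque": the same for the moment, N m; "opening": opening from 0.0 (shut) to 1.0 (fully open); "grasp_force": force on a finger pad.
Only numpy, scipy, OpenCV 4.12 (cv2) and the standard library are available. Lean on these libraries where they do the work, as an engineer would, in place of code of your own. Each camera call takes 0.05 s, during which the arm holds its last target. There are 200 camera calls.

TASK

Pack this tea-ware order and shut its carton: put every small lidded jar from the bench into a small compartment of its own, standing upright on the compartment's floor. The tall caddy and the low wide bowl were packed in each other's compartments, so the lid cannot shut; swap them, both upright on the floor of their compartments, and drop none of the pots. Then swing the lid shut and press it down until its tab has dropped behind the lip of the front wall and the lid stays fully shut by itself; leave the other things on the bench where they are.

Things in the scene. Friction and masses are not known exactly. Their poses are not given: they have to be found in the camera images.
- carton: Open cardboard carton, 206 (its x) x 266 (its y) x 115 mm tall, walls 5 mm; it does not move. Origin: centre of its underside, on the bench. Front wall towards its -x, lid hinged on the +x wall. Card partitions (4 mm thick, tops 85 mm above the bench) make six compartments: two large ones at the -y end, four small ones beside them. Inside the front wall, 7 mm below its top, a lip stands out 4 mm.
- deep_cell (a point): Centre of the floor of the deep large compartment (front, -y end of the carton), 96 x 96 mm, floor 5 mm above the bench. The caddy belongs here: the only place where it clears the shut lid.
- wide_cell (a point): Centre of the floor of the shallow large compartment (behind the deep one), 96 x 96 mm, raised floor 40 mm above the bench. The bowl belongs here.
- small_cell0 (a point): Centre of the floor of a small compartment, 96 mm (carton x) by 76 mm (y), raised floor 40 mm above the bench: front, next to the large ones.
- small_cell1 (a point): Centre of the raised floor of a small compartment (back, next to the large ones).
- small_cell2 (a point): Centre of the raised floor of a small compartment (front, +y end).
- small_cell3 (a point): Centre of the raised floor of a small compartment (back, +y end).
- carton_lid (a joint): Lid angle, rad: 0 shut (level), grows as it opens; 1.5 to 1.9 at the start, stop at 1.95. Card 206 mm long, 266 wide, 4 thick. Springy crease: let go part way, it springs open to 1.4 or more (0.13 N m near shut). Under its front edge a springy tab, 112 mm wide, 25 mm tall: from 0.08 it rubs past the lip (up to 10 N near the free edge); pressed home to 0 it snaps behind it and holds at about 0.01.
- lid_hinge (a point): Middle of the lid's hinge line, along the carton's y on top of its back wall, 115 mm above the bench: the plane of the lid's inner face. The lid lies on the rim when shut.
- lid_edge (a point): Middle of the lid's free edge, on its outer face, 206 mm from the hinge line.
- caddy: Tall lidded tea caddy, brown glaze, 104 mm tall in all, 74 mm in diameter, about 0.34 kg; at the start it stands in the shallow large compartment and sticks up past the rim. Body 74 mm high; on it a round upright finial, 22 mm in diameter, 30 mm tall, to lift it by; its lid is fixed on. Origin: centre of its foot; z up its axis.
- bowl: Low wide lidded bowl, brown glaze, 68 mm tall in all, 86 mm in diameter, about 0.26 kg; too wide for a small compartment; at the start it stands in the deep compartment. Body 38 mm high; on it a round upright finial, 22 mm in diameter, 30 mm tall, to lift it by; its lid is fixed on. Origin: centre of its foot; z up its axis.
- jar0: Small lidded jar, brown glaze, 70 mm tall in all, 60 mm in diameter, about 0.16 kg, standing on the bench; two to four such jars are there, the others are absent. Body 40 mm high; on it a round upright finial, 22 mm in diameter, 30 mm tall, to lift it by; its lid is fixed on. Origin: centre of its foot; z up its axis.
- jar1: Small lidded jar, brown glaze, 70 mm tall in all, 60 mm in diameter, about 0.16 kg, standing on the bench; two to four such jars are there, the others are absent. Body 40 mm high; on it a round upright finial, 22 mm in diameter, 30 mm tall, to lift it by; its lid is fixed on. Origin: centre of its foot; z up its axis.
- jar2: Small lidded jar, brown glaze, 70 mm tall in all, 60 mm in diameter, about 0.16 kg, standing on the bench; two to four such jars are there, the others are absent. Body 40 mm high; on it a round upright finial, 22 mm in diameter, 30 mm tall, to lift it by; its lid is fixed on. Origin: centre of its foot; z up its axis.
- jar3: Small lidded jar, brown glaze, 70 mm tall in all, 60 mm in diameter, about 0.16 kg, standing on the bench; two to four such jars are there, the others are absent. Body 40 mm high; on it a round upright finial, 22 mm in diameter, 30 mm tall, to lift it by; its lid is fixed on. Origin: centre of its foot; z up its axis.
- mat: Square cork mat, 120 by 120 by 4 mm, fixed to the bench, empty: room to set a pot down for a moment. Origin: centre of its underside, on the bench.
- cup: Bystander: open white tea cup, 74 mm wide, 60 mm high. Origin: centre of its foot.
- spatula: Bystander: spatula lying on the bench, 190 mm long, along its x. Origin: on the bench under its middle.
- rib: Bystander: flat wooden potter's rib, 125 by 50 by 8 mm. Origin: centre of its underside.
- saucer: Bystander: dark saucer 100 mm wide with a small white bowl on it (one piece), 41 mm high. Origin: centre of its underside.
- paddle: Bystander: wooden beating paddle lying on the bench, 265 mm long (along x), 70 mm wide, 16 mm thick. Origin: on the bench under its middle.
- flask: Bystander: white plastic bottle, 60 mm in diameter, 170 mm tall. Origin: centre of its foot.
- stamp: Bystander: plaster press mould, 90 by 60 by 49 mm. Origin: centre of its underside.
Not all that is in view belongs to the job. Leave any pink or yellow look-alike of the jar1 alone.

How it is judged:
On the way, in this order (a step that is already met when the one before it is completed fails the run):
1. the caddy stands upright in the deep compartment, the bowl in the shallow large one and every jar there is in a small compartment, with the lid still open (x of caddy in the frame of carton between -0.098 and -0.002 m and y of caddy in the frame of carton between -0.128 and -0.032 m and z of caddy in the frame of carton between 0 and 0.012 m and angle between each of caddy, bowl, jar0, jar1, jar2, jar3's own z axis and vertical below 0.1 rad and x of bowl in the frame of carton between 0.002 and 0.098 m and y of bowl in the frame of carton between -0.128 and -0.032 m and z of bowl in the frame of carton between 0.034 and 0.047 m and x of jar0 in the frame of carton between -0.098 and 0.098 m and y of jar0 in the frame of carton between -0.028 and 0.128 m and z of jar0 in the frame of carton between 0.034 and 0.047 m and x of jar1 in the frame of carton between -0.098 and 0.098 m and y of jar1 in the frame of carton between -0.028 and 0.128 m and z of jar1 in the frame of carton between 0.034 and 0.047 m and x of jar2 in the frame of carton between -0.098 and 0.098 m and y of jar2 in the frame of carton between -0.028 and 0.128 m and z of jar2 in the frame of carton between 0.034 and 0.047 m and x of jar3 in the frame of carton between -0.098 and 0.098 m and y of jar3 in the frame of carton between -0.028 and 0.128 m and z of jar3 in the frame of carton between 0.034 and 0.047 m and value of joint carton_lid above 0.6 rad), for 0.2 s.
2. the lid is swung shut, its tab behind the lip (value of joint carton_lid below 0.05 rad), for 0.4 s.
At the end, for the whole second after the job is handed in: The lid is shut within 0.05 rad and stays so by itself; the caddy stands on the floor of the deep compartment, the bowl on the floor of the shallow large one and every jar there is on the floor of a small compartment (foot within 7 mm of the floor's height, tilted less than 0.1 rad), all at rest (x of caddy in the frame of carton between -0.098 and -0.002 m and y of caddy in the frame of carton between -0.128 and -0.032 m and z of caddy in the frame of carton between 0 and 0.012 m and angle between each of caddy, bowl, jar0, jar1, jar2, jar3's own z axis and vertical below 0.1 rad and x of bowl in the frame of carton between 0.002 and 0.098 m and y of bowl in the frame of carton between -0.128 and -0.032 m and z of bowl in the frame of carton between 0.034 and 0.047 m and x of jar0 in the frame of carton between -0.098 and 0.098 m and y of jar0 in the frame of carton between -0.028 and 0.128 m and z of jar0 in the frame of carton between 0.034 and 0.047 m and x of jar1 in the frame of carton between -0.098 and 0.098 m and y of jar1 in the frame of carton between -0.028 and 0.128 m and z of jar1 in the frame of carton between 0.034 and 0.047 m and x of jar2 in the frame of carton between -0.098 and 0.098 m and y of jar2 in the frame of carton between -0.028 and 0.128 m and z of jar2 in the frame of carton between 0.034 and 0.047 m and x of jar3 in the frame of carton between -0.098 and 0.098 m and y of jar3 in the frame of carton between -0.028 and 0.128 m and z of jar3 in the frame of carton between 0.034 and 0.047 m and linear speed of each of caddy, bowl, jar0, jar1, jar2, jar3 below 0.03 m/s and value of joint carton_lid below 0.05 rad and velocity of joint carton_lid below 0.05 rad/s); the robot touches nothing.
It fails at once if a bystander on the bench was shifted by more than 5 cm (distance of any of cup, spatula, rib, saucer, paddle, flask, stamp from where it was at the start of the episode above 0.05 m).
It fails at once if a pot was dropped or flung (faster than 1.5 m/s, a fall of over 11 cm) (linear speed of any of caddy, bowl, jar0, jar1, jar2, jar3 above 1.5 m/s).
Of jar0, jar1, jar2, jar3 only 2 to 4 are there at a start; the rules pass over those that are not, and their reading is None.
At some moment in a run one of jar0, jar1, jar2, jar3 may be knocked a few centimetres aside while the robot is not near it.
It also fails if it takes over 210 s, if anything falls off the work surface, if the arm or the gripper's body presses on something with over 40 N, if the wrist force passes 120 N, or if a joint passes its speed limit or range.

## Working session

There is one attempt and no reset: what is moved stays moved. The work goes in short steps, Python scripts to look and compute and a tool call to move; the robot and the scene stay as the last step left them, time stands still between calls to the robot, and variables do not carry over. Pictures are saved under pics/ and viewed, at most 14 in all, crops included, and the job is handed in when it is done.

Besides the shell and the picture viewer there is one more tool, called after ">>>" as name(argument=value, ...), one argument or row to a line, values as JSON. arm_command: Moves the arm, as the interface text tells. Its arguments: {"type":"object","properties":{"increments":{"type":"array"}},"required":["increments"]}

```bash
mkdir -p pics; cat > h.py <<'E'
import numpy as np, cv2
from scipy.spatial.transform import Rotation as R
from plant import arm
def cam(name):
    m=arm.camera_model(name); K=np.array(m["camera_matrix"]); k=m["k1"]
    if "origin" in m:
        o=np.array(m["origin"]); q=np.array(m["orientation"])
        Rm=q if q.shape==(3,3) else R.from_rotvec(q).as_matrix()
    else:
        s=arm.observe(); T=np.array(m["tool_from_camera"]); Rt=R.from_rotvec(s["eef_rot"]).as_matrix()
        Rm=Rt@T[:3,:3]; o=np.array(s["tcp_pos"])+Rt@T[:3,3]
    return K,k,o,Rm
def ray(c,px):
    K,k,o,Rm=c
    u=cv2.undistortPoints(np.array([[px]],float),K,np.array([k,0,0,0.]))[0,0]
    d=Rm@np.array([u[0],u[1],1]); return o,d/np.linalg.norm(d)
def proj(c,P):
    K,k,o,Rm=c
    p=Rm.T@(np.array(P,float)-o); a=p[:2]/p[2]; a=a*(1+k*(a@a)); return K[:2,:2]@a+K[:2,2]
def atz(c,px,z):
    o,d=ray(c,px); return o+d*(z-o[2])/d[2]
def tri(rs):
    A=0;b=0
    for o,d in rs:
        M=np.eye(3)-np.outer(d,d); A=A+M; b=b+M@o
    P=np.linalg.solve(A,b); return P,[np.linalg.norm((np.eye(3)-np.outer(d,d))@(P-o)) for o,d in rs]
def save(img,name): cv2.imwrite("pics/"+name,img[:,:,::-1])
E
python3 - <<'E'
from h import *
s=arm.observe(); print(s)
for n in ["scene","side","wrist"]:
    m=arm.camera_model(n); print(n,{k:np.round(v,4).tolist() for k,v in m.items()})
    save(arm.camera(n),n+"0.png")
E
```

```text
{'t': 0.0, 'q': array([-1.19652537e+00,  4.94185160e-01,  1.34615569e+00, -2.19431751e-06,
        1.30250077e+00, -9.54670066e-02]), 'joint_velocities': array([-0.00190162,  0.00079694,  0.00017285,  0.00087124,  0.00151329,
       -0.00031579]), 'tau': array([ 9.59542704e-04, -8.78816915e+01, -3.81852329e+01,  7.05486629e-02,
        5.34023833e-02, -9.62447120e-05]), 'tcp_pos': array([ 0.28281919, -0.55701521,  0.29162866]), 'eef_rot': array([-3.05413690e+00, -7.30810630e-01,  2.75785558e-04]), 'ft_force': array([ 0.17497054, -0.52574283, -0.56930397]), 'torque': array([-0.05041492,  0.04401948, -0.03121339]), 'grasp_force': 0.0, 'opening': 1.0030719054574273}
scene {'camera_matrix': [[506.8167, 0.0, 314.3312], [0.0, 506.8167, 239.9229], [0.0, 0.0, 1.0]], 'k1': -0.0661, 'origin': [1.2796, -0.2606, 1.2378], 'orientation': [-2.0948, -1.5649, 0.4781]}
side {'camera_matrix': [[494.8193, 0.0, 312.2044], [0.0, 494.8193, 240.0162], [0.0, 0.0, 1.0]], 'k1': -0.003, 'origin': [-0.014, 0.9931, 0.9696], 'orientation': [-0.6731, 2.5545, -1.2853]}
wrist {'camera_matrix': [[344.8232, 0.0, 322.2902], [0.0, 344.8232, 242.7955], [0.0, 0.0, 1.0]], 'k1': -0.0647, 'tool_from_camera': [[-0.0008, -0.9602, -0.2795, 0.0798], [1.0, -0.0007, -0.0003, -0.0], [0.0, -0.2795, 0.9602, -0.0932], [0.0, 0.0, 0.0, 1.0]]}
```

View pics/scene0.png

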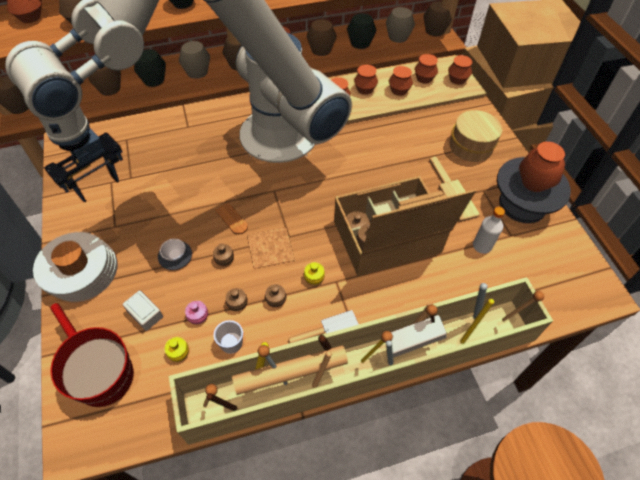

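View pics/side0.png

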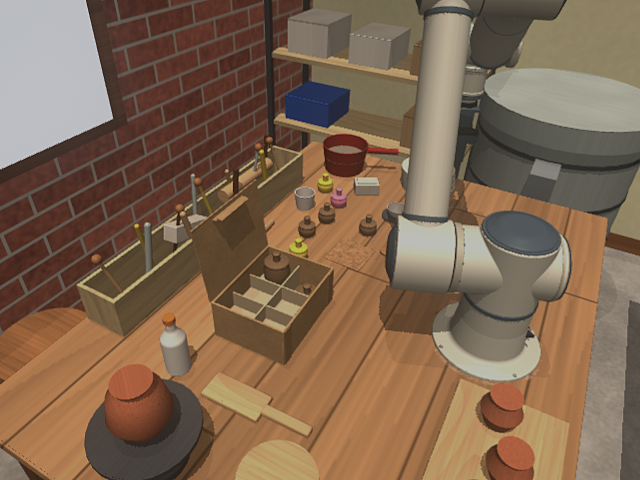

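```bash
python3 - <<'E'
from h import *
for n in ["scene","side"]:
    for th in ["carton","carton_lid","caddy","bowl","jar0","mat","flask","lid_edge"]:
        for d in arm.trace(th,n):
            p=d["pixels"]; ys,xs=np.nonzero(p)
            print(n,th,round(d["p"],2),np.round(d["location"],0),p.sum(),xs.min(),xs.max(),ys.min(),ys.max(), np.median(arm_img[p],axis=0) if 0 else "")
E
```

```text
scene carton 0.6 [397. 221.] 8248 334 473 178 275 
scene carton_lid 0.76 [417. 220.] 3865 362 475 190 254 
scene caddy 0.62 [361. 232.] 213 356 369 223 248 
scene bowl 0.61 [356. 221.] 293 347 370 211 228 
scene bowl 0.16 [224. 252.] 358 213 233 243 264 
scene jar0 0.96 [179. 350.] 467 165 188 338 361 
scene jar0 0.9 [314. 274.] 381 304 324 262 283 
scene jar0 0.83 [222. 255.] 357 213 233 243 264 
scene jar0 0.78 [196. 310.] 411 186 208 301 323 
scene mat 0.79 [270. 247.] 1482 246 294 227 268 
scene mat 0.68 [223. 254.] 397 213 234 243 265 
scene mat 0.16 [397. 222.] 8239 334 475 177 275 
scene flask 0.58 [490. 234.] 777 474 502 208 252 
scene lid_edge 0.8 [416. 218.] 3856 362 474 191 253 
scene lid_edge 0.44 [397. 224.] 8422 334 475 177 275 
side carton 0.63 [250. 285.] 13900 190 333 181 364 
side carton 0.24 [266. 224.] 68 265 274 219 230 
side carton_lid 0.59 [231. 241.] 5281 192 268 181 301 
side carton_lid 0.56 [253. 283.] 13795 191 333 182 363 
side caddy 0.83 [277. 268.] 677 264 289 251 285 
side bowl 0.71 [307. 289.] 146 296 314 285 295 
side jar0 0.79 [323. 186.] 216 318 332 175 193 
side jar0 0.75 [306. 230.] 298 298 315 216 237 
side jar0 0.75 [367. 227.] 269 359 375 215 236 
side jar0 0.74 [325. 213.] 234 318 334 204 222 
side jar0 0.62 [252. 283.] 13459 192 332 182 363 
side jar0 0.57 [301. 248.] 254 290 307 238 258 
side jar0 0.52 [339. 199.] 255 331 346 187 208 
side mat 0.63 [351. 258.] 943 326 374 240 270 
side mat 0.19 [326. 213.] 288 318 335 203 223 
side flask 0.96 [173. 342.] 1357 160 191 313 375 
side lid_edge 0.9 [230. 240.] 5218 190 267 180 301
```

Three brown jars (scene ≈(223,255), (236,299), (275,295)), pink/yellow look-alikes, mat at (270,247), carton at (397,221) with its lid leaning toward +x. I need its corners at higher zoom.

```bash
python3 - <<'E'
from h import *
a=cv2.imread("pics/scene0.png")[165:285,325:485]; save(cv2.resize(a,None,fx=5,fy=5,interpolation=cv2.INTER_CUBIC)[:,:,::-1],"c1.png")
a=cv2.imread("pics/side0.png")[175:370,180:340]; save(cv2.resize(a,None,fx=3,fy=3,interpolation=cv2.INTER_CUBIC)[:,:,::-1],"c2.png")
cs,cd=cam("scene"),cam("side")
T={n:[d for d in arm.trace("jar0",n)] for n in ["scene","side"]}
S=[(223,254),(236,299),(275,295)]; D=[(367,225),(326,213),(307,227)]
for s,d in zip(S,D):
    print(tri([ray(cs,s),ray(cd,d)]), atz(cs,s,.03), atz(cd,d,.03))
print("mat",tri([ray(cs,(270,247.5)),ray(cd,(351,256))]))
for n,p in dict(flask=(487,237),cup=(228,337),spat=(233,219),saucer=(174,254),rib=(340,323),yel=(314,274),pink=(196,313)).items(): print(n,atz(cs,p,.03).round(3))
E
```

```text
(array([ 0.4575695 , -0.27979659,  0.02721322]), [np.float64(0.001159038222178118), np.float64(0.0011590382221782804)]) [ 0.46059308 -0.27906579  0.03      ] [ 0.45567139 -0.27743012  0.03      ]
(array([ 0.60858848, -0.27379254,  0.02651734]), [np.float64(0.0017239899553813337), np.float64(0.0017239899553813745)]) [ 0.61205793 -0.27268142  0.03      ] [ 0.60554996 -0.27106732  0.03      ]
(array([ 0.62522781, -0.17018843,  0.02500746]), [np.float64(0.001968893809800179), np.float64(0.001968893809800375)]) [ 0.6296241  -0.16934798  0.03      ] [ 0.62092044 -0.16608359  0.03      ]
mat (array([ 0.44990624, -0.14321584, -0.00735068]), [np.float64(0.0019740972911202258), np.float64(0.0019740972911201893)])
flask [0.62  0.473 0.03 ]
cup [ 0.714 -0.315  0.03 ]
spat [ 0.347 -0.227  0.03 ]
saucer [ 0.421 -0.413  0.03 ]
rib [ 0.757 -0.027  0.03 ]
yel [ 0.596 -0.05   0.03 ]
pink [ 0.623 -0.383  0.03 ]
```

View pics/c1.png

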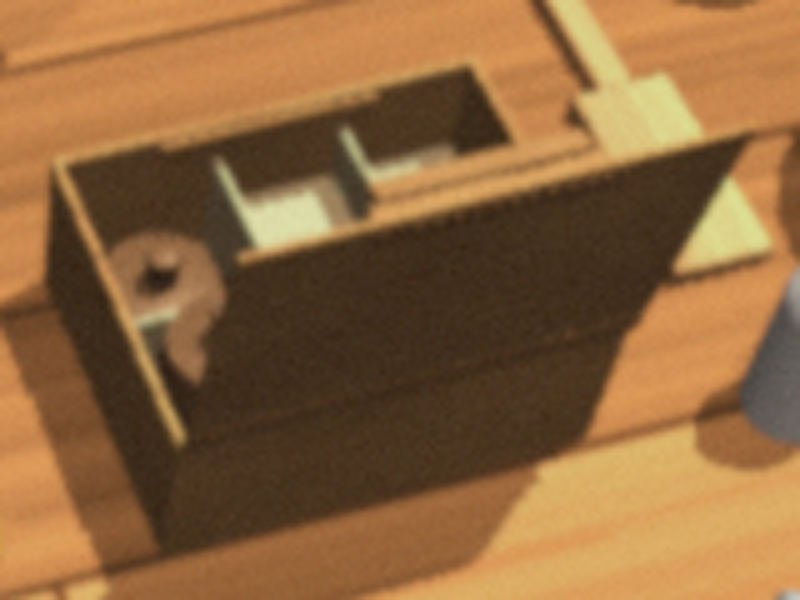

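View pics/c2.png

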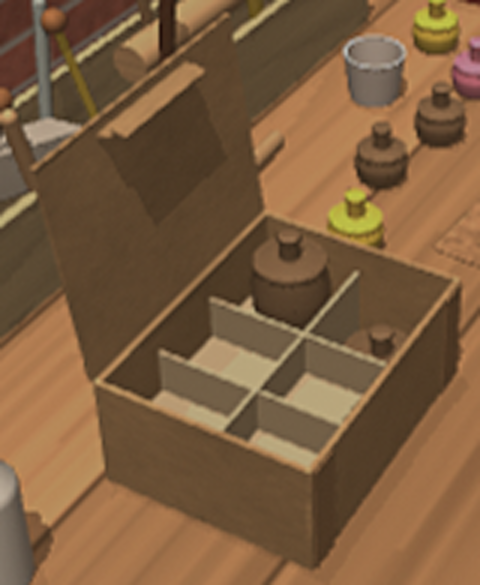

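```bash
cat > carton.py <<'E'
from h import *
from scipy.optimize import least_squares
def W(p,P): c,s=np.cos(p[2]),np.sin(p[2]); return np.array([p[0]+c*P[0]-s*P[1],p[1]+s*P[0]+c*P[1],P[2]])
def lid(p,r,y,out=.004):
    a=p[3]; return W(p,[.103-r*np.cos(a)+out*np.sin(a)*1, y, .115+r*np.sin(a)+out*np.cos(a)])
E
python3 - <<'E'
from carton import *
cs,cd=cam("scene"),cam("side")
f=lambda u,v,k,o:((u+.5)/k-.5+o[0],(v+.5)/k-.5+o[1])
X,Y,H=.103,.133,.115
obs=[(cs,f(58,160,5,(325,165)),(-X,-Y,H)),(cs,f(472,64,5,(325,165)),(-X,Y,H)),(cs,f(182,442,5,(325,165)),(X,-Y,H)),(cs,f(162,553,5,(325,165)),(X,-Y,0)),
(cd,f(315,470,3,(180,175)),(-X,Y,H)),(cd,f(315,567,3,(180,175)),(-X,Y,0)),(cd,f(97,380,3,(180,175)),(X,Y,H)),(cd,f(108,482,3,(180,175)),(X,Y,0)),(cd,f(460,281,3,(180,175)),(-X,-Y,H)),(cd,f(265,212,3,(180,175)),(X,-Y,H))]
lo=[(cs,f(240,262,5,(325,165)),-Y),(cs,f(748,135,5,(325,165)),Y),(cd,f(228,12,3,(180,175)),-Y),(cd,f(5,112,3,(180,175)),Y)]
def res(p): return np.concatenate([proj(c,W(p,P))-u for c,u,P in obs]+[proj(c,lid(p,.206,y,.002))-u for c,u,y in lo])
r=least_squares(res,[.5,.2,.1,1.6]); print(r.x,r.fun.reshape(-1,2).round(1).tolist())
np.save("p.npy",r.x)
p=r.x
for n,P in dict(deep=(-.05,-.08,.005),wide=(.05,-.08,.04),s0=(-.05,.012,.04),s1=(.05,.012,.04),s2=(-.05,.09,.04),s3=(.05,.09,.04)).items(): print(n,W(p,P).round(4))
def c1(u,v): return f(u,v,5,(325,165))
def c2(u,v): return f(u,v,3,(180,175))
P,e=tri([ray(cs,c1(160,270)),ray(cd,c2(382,333))]); print("bowl finial",P,e)
print("caddy top",atz(cd,c2(291,233),.144), "bowl top",atz(cd,c2(382,329),.073))
# spread of jars
for s,d in zip([c2(381,127),c2(440,90)],[0,0]): print("jartop",atz(cd,s,.07))
print(proj(cs,W(p,(.05,-.08,.144))), "edge",lid(p,.206,0))
E
```

```text
[0.51291643 0.19794553 0.00257095 1.76269361] [[-2.2, -1.3], [0.4, -1.6], [-2.9, 0.2], [-2.1, 0.1], [-2.9, 0.3], [-2.2, 0.3], [-1.7, -1.0], [-0.9, -2.9], [0.8, -1.0], [1.0, -1.6], [-1.5, 2.5], [1.6, 2.5], [-2.3, -0.9], [5.2, 16.6]]
deep [0.4631 0.1178 0.005 ]
wide [0.5631 0.1181 0.04  ]
s0 [0.4629 0.2098 0.04  ]
s1 [0.5629 0.2101 0.04  ]
s2 [0.4627 0.2878 0.04  ]
s3 [0.5627 0.2881 0.04  ]
bowl finial [0.4668555  0.11485553 0.06057745] [np.float64(0.003197749920879203), np.float64(0.0031977499208792155)]
caddy top [0.55639999 0.11828819 0.144     ] bowl top [0.46113658 0.11930484 0.073     ]
jartop [ 0.62210904 -0.16469144  0.07      ]
jartop [ 0.60146539 -0.26228858  0.07      ]
[370.99578071 226.60546799] edge [0.65913119 0.19832145 0.31645581]
```

```bash
python3 - <<'E'
from carton import *
cs,cd=cam("scene"),cam("side")
f=lambda u,v,k,o:((u+.5)/k-.5+o[0],(v+.5)/k-.5+o[1])
X,Y,H=.103,.133,.115
obs=[(cs,f(58,160,5,(325,165)),(-X,-Y,H)),(cs,f(472,64,5,(325,165)),(-X,Y,H)),(cs,f(182,442,5,(325,165)),(X,-Y,H)),(cs,f(162,553,5,(325,165)),(X,-Y,0)),
(cd,f(315,470,3,(180,175)),(-X,Y,H)),(cd,f(315,567,3,(180,175)),(-X,Y,0)),(cd,f(97,380,3,(180,175)),(X,Y,H)),(cd,f(108,482,3,(180,175)),(X,Y,0)),(cd,f(460,281,3,(180,175)),(-X,-Y,H)),(cd,f(265,212,3,(180,175)),(X,-Y,H))]
lo=[(cs,f(240,262,5,(325,165)),-Y),(cs,f(748,135,5,(325,165)),Y),(cd,f(228,12,3,(180,175)),-Y),(cd,f(33,170,3,(180,175)),Y)]
def res(p): return np.concatenate([proj(c,W(p,P))-u for c,u,P in obs]+[proj(c,lid(p,.206,y,.002))-u for c,u,y in lo])
r=least_squares(res,[.5,.2,.1,1.6],loss="soft_l1"); print(r.x,r.fun.reshape(-1,2).round(1).tolist())
np.save("p.npy",r.x)
p=r.x
for n,P in dict(deep=(-.05,-.08,.005),wide=(.05,-.08,.04),s0=(-.05,.012,.04),s1=(.05,.012,.04),s2=(-.05,.09,.04),s3=(.05,.09,.04)).items(): print(n,W(p,P).round(4))
c2=lambda u,v:f(u,v,3,(180,175))
print("caddy top",atz(cd,c2(291,233),.144), "bowl top",atz(cd,c2(382,329),.073),"edge",lid(p,.206,0))
E
```

```text
[0.51108232 0.19933036 0.02861855 1.72089247] [[-2.4, -0.8], [-0.7, -2.8], [-1.2, 0.3], [-0.5, 0.2], [-0.6, 0.7], [-0.0, 0.8], [-1.0, 0.7], [-0.2, -1.1], [0.4, -1.5], [-0.3, -1.0], [-0.5, -0.8], [1.0, -2.6], [-1.2, 0.1], [-0.9, -0.4]]
deep [0.4634 0.1179 0.005 ]
wide [0.5634 0.1208 0.04  ]
s0 [0.4608 0.2099 0.04  ]
s1 [0.5607 0.2128 0.04  ]
s2 [0.4585 0.2879 0.04  ]
s3 [0.5585 0.2907 0.04  ]
caddy top [0.55639999 0.11828819 0.144     ] bowl top [0.46113658 0.11930484 0.073     ] edge [0.64878478 0.20327228 0.31808575]
```

```bash
cat > plan.py <<'E'
from h import *
def Rt(yaw): # tool down, tool x at angle yaw in the world
    c,s=np.cos(yaw),np.sin(yaw); return np.array([[c,s,0],[s,-c,0],[0,0,-1.]])
def plan(wps,pos=None,rot=None,vmax=.055):
    """wps: (x,y,z,yaw_deg,finger_mm[,hold rows]) ; prints rows to send"""
    s=arm.observe()
    p=np.array(s["tcp_pos"]) if pos is None else np.array(pos); M=R.from_rotvec(s["eef_rot"]).as_matrix() if rot is None else rot
    rows=[]
    for w in wps:
        t=np.array(w[:3]); Mt=Rt(np.radians(w[3])); p0,M0=p.copy(),M.copy()
        dr=R.from_matrix(M0.T@Mt).as_rotvec()
        n=max(1,int(np.ceil(max(np.linalg.norm(t-p0)/vmax,np.degrees(np.linalg.norm(dr))/5.8))))
        for i in range(1,n+1):
            q=p0+(t-p0)*i/n; Mq=M0@R.from_rotvec(dr*i/n).as_matrix()
            d=np.round(M.T@(q-p)/.15,2); a=np.round(np.degrees(R.from_matrix(M.T@Mq).as_rotvec())/6,2)+0.
            p=p+M@(d*.15); M=M@R.from_rotvec(np.radians(a*6)).as_matrix()
            rows.append([(d+0.).tolist(),a.tolist(),w[4]])
        for _ in range(w[5] if len(w)>5 else 0): rows.append([[0,0,0],[0,0,0],w[4]])
    for i in range(0,len(rows),5): print(str(rows[i:i+5]).replace(" ","").replace(".0,",",").replace(".0]","]"))
    return p,M
E
python3 -c "
from plan import *
plan([(.46,.20,.40,180,60)])"
```

```text
[[[0.12,-0.15,-0.03],[0,0,-0.94],60],[[0.14,-0.13,-0.02],[0,0,-0.95],60],[[0.15,-0.12,-0.03],[0,0,-0.94],60],[[0.16,-0.1,-0.03],[0,0,-0.95],60],[[0.17,-0.09,-0.02],[0,0,-0.94],60]]
[[[0.18,-0.07,-0.03],[0,0,-0.95],60],[[0.19,-0.06,-0.03],[0,0,-0.94],60],[[0.19,-0.03,-0.02],[0,0,-0.95],60],[[0.19,-0.02,-0.03],[0,0,-0.94],60],[[0.19,0.01,-0.03],[0,0,-0.95],60]]
[[[0.19,0.02,-0.02],[0,0,-0.94],60],[[0.19,0.04,-0.03],[0,0,-0.95],60],[[0.18,0.06,-0.03],[0,0,-0.94],60],[[0.17,0.08,-0.02],[0,0,-0.95],60],[[0.17,0.09,-0.03],[0,0,-0.94],60]]
[[[0.16,0.11,-0.03],[0,0,-0.95],60],[[0.14,0.13,-0.02],[0,0,-0.94],60],[[0.14,0.14,-0.03],[0,0,-0.95],60],[[0.11,0.15,-0.03],[0,0,-0.94],60],[[0.11,0.16,-0.02],[0,0,-0.95],60]]
[[[0.08,0.17,-0.03],[0,0,-0.94],60],[[0.07,0.18,-0.03],[0,0,-0.95],60],[[0.05,0.19,-0.02],[0,0,-0.94],60],[[0.03,0.19,-0.03],[0,0,-0.95],60],[[0.02,0.19,-0.03],[0,0,-0.94],60]]
[[[-0.01,0.19,-0.02],[0,0,-0.95],60],[[-0.03,0.19,-0.03],[0,0,-0.94],60]]
```

>>> arm_command(
  increments=[
    [[0.12,-0.15,-0.03],[0,0,-0.94],60],
    [[0.14,-0.13,-0.02],[0,0,-0.95],60],
    [[0.15,-0.12,-0.03],[0,0,-0.94],60],
    [[0.16,-0.1,-0.03],[0,0,-0.95],60],
    [[0.17,-0.09,-0.02],[0,0,-0.94],60],
  ],
)

```text
t: 1.68
tcp_pos: [0.3158, -0.4168, 0.312]
eef_rot: [2.781, 1.461, 0.0]
ft_force: [0.3, -0.6, -0.3]
opening: 0.658
grasp_force: 0.0
```

>>> arm_command(
  increments=[
    [[0.18,-0.07,-0.03],[0,0,-0.95],60],
    [[0.19,-0.06,-0.03],[0,0,-0.94],60],
    [[0.19,-0.03,-0.02],[0,0,-0.95],60],
    [[0.19,-0.02,-0.03],[0,0,-0.94],60],
    [[0.19,0.01,-0.03],[0,0,-0.95],60],
  ],
)

```text
t: 2.3
tcp_pos: [0.3489, -0.2757, 0.333]
eef_rot: [2.338, 2.098, 0.0]
ft_force: [-0.0, -1.0, -0.2]
opening: 0.654
grasp_force: 0.0
```

>>> arm_command(
  increments=[
    [[0.19,0.02,-0.02],[0,0,-0.94],60],
    [[0.19,0.04,-0.03],[0,0,-0.95],60],
    [[0.18,0.06,-0.03],[0,0,-0.94],60],
    [[0.17,0.08,-0.02],[0,0,-0.95],60],
    [[0.17,0.09,-0.03],[0,0,-0.94],60],
  ],
)

```text
t: 2.92
tcp_pos: [0.3811, -0.1361, 0.3525]
eef_rot: [1.754, 2.606, 0.0]
ft_force: [-0.0, 0.4, 0.1]
opening: 0.661
grasp_force: 0.0
```

>>> arm_command(
  increments=[
    [[0.16,0.11,-0.03],[0,0,-0.95],60],
    [[0.14,0.13,-0.02],[0,0,-0.94],60],
    [[0.14,0.14,-0.03],[0,0,-0.95],60],
    [[0.11,0.15,-0.03],[0,0,-0.94],60],
    [[0.11,0.16,-0.02],[0,0,-0.95],60],
  ],
)

```text
t: 3.55
tcp_pos: [0.4137, 0.0046, 0.3721]
eef_rot: [1.061, 2.956, 0.0]
ft_force: [0.5, -0.8, 0.3]
opening: 0.655
grasp_force: 0.0
```

>>> arm_command(
  increments=[
    [[0.08,0.17,-0.03],[0,0,-0.94],60],
    [[0.07,0.18,-0.03],[0,0,-0.95],60],
    [[0.05,0.19,-0.02],[0,0,-0.94],60],
    [[0.03,0.19,-0.03],[0,0,-0.95],60],
    [[0.02,0.19,-0.03],[0,0,-0.94],60],
  ],
)

```text
t: 4.18
tcp_pos: [0.4463, 0.145, 0.3929]
eef_rot: [0.306, 3.126, 0.0]
ft_force: [0.8, -0.0, 0.3]
opening: 0.656
grasp_force: 0.0
```

>>> arm_command(
  increments=[
    [[-0.01,0.19,-0.02],[0,0,-0.95],60],
    [[-0.03,0.19,-0.03],[0,0,-0.94],60],
    [[0,0,0],[0,0,0],60],
  ],
)

```text
t: 4.55
tcp_pos: [0.4608, 0.201, 0.4003]
eef_rot: [-0.004, 3.141, 0.001]
ft_force: [0.8, -0.6, 0.1]
opening: 0.66
grasp_force: 0.0
```

```bash
python3 - <<'E'
from carton import *
s=arm.observe(); print(s["t"],s["q"].round(2),s["tcp_pos"].round(4),R.from_rotvec(s["eef_rot"]).as_matrix().round(3).tolist())
im=arm.camera("wrist"); save(im,"w1.png"); c=cam("wrist"); p=np.load("p.npy")
for P in [(-.103,-.133),(-.103,.133),(.103,-.133),(.103,.133)]: print(proj(c,W(p,(*P,.115))).round(1))
for th in ["caddy","bowl"]:
    for d in arm.trace(th,"wrist"): print(th,d["p"],d["location"],d["pixels"].sum())
E
```

```text
4.55 [ 0.29  0.22  1.47  0.    1.45 -1.28] [0.4608 0.201  0.4003] [[-1.0, -0.002, 0.0], [-0.002, 1.0, 0.0], [-0.0, 0.0, -1.0]]
[196.8 172.4]
[441.3 165.1]
[218.3 338.9]
[430.1 333.4]
caddy 0.96 [269.5, 280.4] 1340
caddy 0.64 [8.8, 200.7] 614
bowl 0.57 [262.4, 206.9] 2840
```

View pics/w1.png

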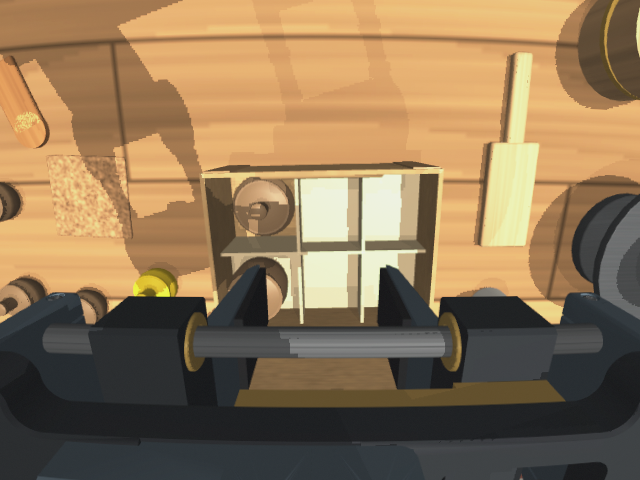

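```bash
python3 - <<'E'
from h import *
a=cv2.imread("pics/w1.png")[150:340,190:450]; save(cv2.resize(a,None,fx=3,fy=3,interpolation=cv2.INTER_CUBIC)[:,:,::-1],"c3.png")
E
```

```text
(no output)
```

View pics/c3.png

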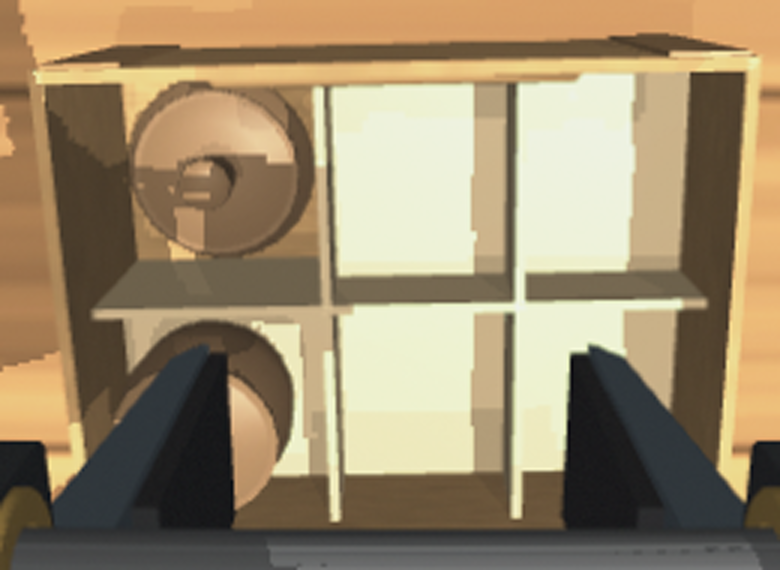

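```bash
python3 - <<'E'
from carton import *
cs,cd,cw=cam("scene"),cam("side"),cam("wrist")
f=lambda u,v,k,o:np.array(((u+.5)/k-.5+o[0],(v+.5)/k-.5+o[1]))
X,Y,H=.103,.133,.115
A=lambda u,v:f(u,v,5,(325,165)); B=lambda u,v:f(u,v,3,(180,175)); C=lambda u,v:f(u,v,3,(190,150))
obs=[(cs,A(58,160),(-X,-Y,H)),(cs,A(472,64),(-X,Y,H)),(cs,A(182,442),(X,-Y,H)),(cs,A(162,553),(X,-Y,0)),
(cd,B(315,470),(-X,Y,H)),(cd,B(315,567),(-X,Y,0)),(cd,B(97,380),(X,Y,H)),(cd,B(108,482),(X,Y,0)),(cd,B(460,281),(-X,-Y,H)),(cd,B(265,212),(X,-Y,H))]
ow=[(C(36,70),(-X,-Y,H)),(C(757,58),(-X,Y,H)),(C(95,314),(0,-.128,.085)),(C(707,302),(0,.128,.085)),(C(318,87),(-.098,-.03,.085)),(C(337,520),(.098,-.03,.085)),(C(513,82),(-.098,.05,.085)),(C(517,517),(.098,.05,.085)),(C(326,310),(0,-.03,.085)),(C(517,306),(0,.05,.085))]
rw=lambda p:np.concatenate([proj(cw,W(p,P))-u for u,P in ow])
r0=least_squares(lambda p:np.concatenate([proj(c,W(p,P))-u for c,u,P in obs]),[.5,.2,.02]);print("fixed only",r0.x)
r=least_squares(rw,[.5,.2,.1]); print("wrist only",r.x,r.fun.reshape(-1,2).round(1).tolist())
# with vertical offset
r2=least_squares(lambda p:np.concatenate([proj(cw,W(p,P)+np.array([0,0,p[3]]))-u for u,P in ow]),[.5,.2,.1,0]); print(r2.x)
p=r.x; np.save("pw.npy",p)
for n,P in dict(deep=(-.05,-.08,.005),wide=(.05,-.08,.04),s0=(-.05,.01,.04),s1=(.05,.01,.04),s2=(-.05,.09,.04),s3=(.05,.09,.04)).items(): print(n,W(p,P).round(4))
print("bowl wrist",atz(cw,C(211,183),.073),"bowl side",atz(cd,B(382,329),.073))
print("bowl tri",tri([ray(cw,C(211,183)),ray(cd,B(382,329))]))
print("caddy side",atz(cd,B(291,233),.144))
# mat in wrist
print("mat",atz(cw,(89,196),.004))
E
```

```text
fixed only [0.51135576 0.20031617 0.02900098]
wrist only [0.51442703 0.19955956 0.01813304] [[-2.7, 1.7], [1.0, 0.6], [-0.8, 1.3], [-0.3, 1.3], [-0.4, -4.2], [-0.5, 1.2], [3.0, -4.0], [-0.3, 1.1], [0.2, 1.2], [0.8, 1.2]]
[ 0.5157777   0.19963691  0.01807141 -0.00606566]
deep [0.4659 0.1187 0.005 ]
wide [0.5659 0.1205 0.04  ]
s0 [0.4643 0.2087 0.04  ]
s1 [0.5642 0.2105 0.04  ]
s2 [0.4628 0.2886 0.04  ]
s3 [0.5628 0.2905 0.04  ]
bowl wrist [0.46214474 0.12210672 0.073     ] bowl side [0.46113658 0.11930484 0.073     ]
bowl tri (array([0.46068505, 0.122228  , 0.07569772]), [np.float64(0.0010094327075221214), np.float64(0.0010094327075222554)])
caddy side [0.55639999 0.11828819 0.144     ]
mat [ 0.45147865 -0.14324472  0.004     ]
```

```bash
python3 - <<'E'
from carton import *
cs,cd,cw=cam("scene"),cam("side"),cam("wrist")
f=lambda u,v,k,o:np.array(((u+.5)/k-.5+o[0],(v+.5)/k-.5+o[1]))
X,Y,H=.103,.133,.115
A=lambda u,v:f(u,v,5,(325,165)); B=lambda u,v:f(u,v,3,(180,175)); C=lambda u,v:f(u,v,3,(190,150))
obs=[(cs,A(58,160),(-X,-Y,H)),(cs,A(472,64),(-X,Y,H)),(cs,A(182,442),(X,-Y,H)),(cs,A(162,553),(X,-Y,0)),
(cd,B(315,470),(-X,Y,H)),(cd,B(315,567),(-X,Y,0)),(cd,B(97,380),(X,Y,H)),(cd,B(108,482),(X,Y,0)),(cd,B(460,281),(-X,-Y,H)),(cd,B(265,212),(X,-Y,H))]
ow=[(C(36,70),(-X,-Y,H)),(C(757,58),(-X,Y,H)),(C(95,314),(0,-.128,.085)),(C(707,302),(0,.128,.085)),(C(337,520),(.098,-.03,.085)),(C(517,517),(.098,.05,.085)),(C(326,310),(0,-.03,.085)),(C(517,306),(0,.05,.085))]
rw=lambda p:np.concatenate([proj(cw,W(p,P))-u for u,P in ow])
r=least_squares(rw,[.5,.2,.1]); print("wrist only",r.x,r.fun.reshape(-1,2).round(1).tolist())
ra=least_squares(lambda p:np.concatenate([rw(p)]+[proj(c,W(p,P))-u for c,u,P in obs]),[.5,.2,.02],loss="soft_l1");print("all",ra.x, r0 if 0 else "")
p=ra.x; np.save("pw.npy",p)
for n,P in dict(deep=(-.05,-.08,.005),wide=(.05,-.08,.04),s0=(-.05,.01,.04),s1=(.05,.01,.04),s2=(-.05,.09,.04),s3=(.05,.09,.04)).items(): print(n,W(p,P).round(4))
E
python3 -c "
from plan import *
p,M=plan([(.462,.1205,.22,181,60),(.462,.1205,.127,181,60,1)])"
```

```text
wrist only [0.51297489 0.19996673 0.01564697] [[-2.3, 0.1], [1.7, -0.4], [-0.6, -0.1], [0.1, 0.4], [-0.4, 0.2], [-0.1, 0.2], [0.5, -0.0], [1.1, 0.2]]
all [0.51268982 0.19975707 0.01997775] 
deep [0.4643 0.1188 0.005 ]
wide [0.5643 0.1208 0.04  ]
s0 [0.4625 0.2088 0.04  ]
s1 [0.5625 0.2108 0.04  ]
s2 [0.4609 0.2887 0.04  ]
s3 [0.5609 0.2907 0.04  ]
[[[0,-0.13,0.3],[0,0,-0.05],60],[[-0.01,-0.13,0.3],[0,0,-0.04],60],[[0,-0.13,0.3],[0,0,-0.05],60],[[0,-0.13,0.3],[0,0,-0.04],60],[[0,0,0.31],[0,0,0],60]]
[[[0,0,0.31],[0,0,0],60],[[0,0,0],[0,0,0],60]]
```

>>> arm_command(
  increments=[
    [[0,-0.13,0.3],[0,0,-0.05],45],
    [[-0.01,-0.13,0.3],[0,0,-0.04],45],
    [[0,-0.13,0.3],[0,0,-0.05],45],
    [[0,-0.13,0.3],[0,0,-0.04],45],
    [[0,0,0.31],[0,0,0],45],
  ],
)

```text
t: 5.32
tcp_pos: [0.4624, 0.1198, 0.1728]
eef_rot: [-0.024, 3.141, -0.0]
ft_force: [0.2, 1.1, 1.0]
opening: 0.493
grasp_force: 0.0
```

>>> arm_command(
  increments=[
    [[0,0,0.31],[0,0,0],45],
    [[0,0,0],[0,0,0],45],
  ],
)

```text
t: 5.58
tcp_pos: [0.4609, 0.1207, 0.1254]
eef_rot: [0.026, -3.136, 0.001]
ft_force: [0.7, 0.3, 1.5]
opening: 0.494
grasp_force: 0.0
```

>>> arm_command(
  increments=[
    [[0,0,0],[0,0,0],5],
    [[0,0,0],[0,0,0],5],
    [[0,0,0],[0,0,0],5],
    [[0,0,0],[0,0,0],5],
    [[0,0,0],[0,0,0],5],
  ],
)

```text
t: 6.2
tcp_pos: [0.4633, 0.1217, 0.1287]
eef_rot: [-0.029, 3.139, 0.0]
ft_force: [-1.3, -1.5, 14.9]
opening: 0.232
grasp_force: 30.0
```

```bash
python3 -c "
from plan import *
s=arm.observe();print(s['tcp_pos'].round(4),s['opening'],s['grasp_force'],s['ft_force'].round(1))
p=s['tcp_pos']
plan([(p[0],p[1],.23,181,5),(.451,-.143,.23,181,5),(.451,-.143,.133,181,5,1)])"
```

```text
[0.4633 0.1217 0.1287] 0.23245585029548085 30.00267595052719 [-1.3 -1.5 14.9]
[[[0,0,-0.34],[0,0.01,0.01],5],[[0,0,-0.34],[0,0.02,0],5],[[0.02,-0.35,0],[0,0,0],5],[[0.02,-0.36,0],[0,0,0],5],[[0.03,-0.35,0],[0,0,0],5]]
[[[0.02,-0.35,0],[0,0,0],5],[[0.02,-0.35,0],[0,0,0],5],[[0,0,0.33],[0,0,0],5],[[0,0,0.32],[0,0,0],5],[[0,0,0],[0,0,0],5]]
```

```bash
python3 -c "
from plan import *
p=arm.observe()['tcp_pos']
plan([(p[0],p[1],.267,181,5),(.451,-.143,.25,181,5),(.451,-.143,.130,181,5,1)],vmax=.048)"
```

```text
[[[0,0,-0.31],[0,0.01,0],5],[[0,0,-0.3],[0,0.01,0.01],5],[[0,0,-0.31],[0,0.01,0],5],[[0.02,-0.29,0.02],[0,0,0],5],[[0.02,-0.3,0.02],[0,0,0],5]]
[[[0.02,-0.29,0.02],[0,0,0],5],[[0.01,-0.3,0.01],[0,0,0],5],[[0.02,-0.29,0.02],[0,0,0],5],[[0.02,-0.29,0.02],[0,0,0],5],[[0,0,0.27],[0,0,0],5]]
[[[0,0,0.26],[0,0,0],5],[[0,0,0.27],[0,0,0],5],[[0,0,0],[0,0,0],5]]
```

>>> arm_command(
  increments=[
    [[0,0,-0.31],[0,0.01,0],5],
    [[0,0,-0.3],[0,0.01,0.01],5],
    [[0,0,-0.31],[0,0.01,0],5],
    [[0,0,0],[0,0,0],5],
    [[0.02,-0.29,0.02],[0,0,0],5],
  ],
)

```text
t: 6.82
tcp_pos: [0.4605, 0.0791, 0.2625]
eef_rot: [0.032, -3.14, -0.001]
ft_force: [0.4, -0.9, -3.1]
opening: 0.232
grasp_force: 30.0
```

>>> arm_command(
  increments=[
    [[0.02,-0.3,0.02],[0,0,0],5],
    [[0.02,-0.29,0.02],[0,0,0],5],
    [[0.01,-0.3,0.01],[0,0,0],5],
    [[0.02,-0.29,0.02],[0,0,0],5],
    [[0.02,-0.29,0.02],[0,0,0],5],
  ],
)

```text
t: 7.45
tcp_pos: [0.45, -0.1438, 0.248]
eef_rot: [0.027, -3.137, -0.001]
ft_force: [0.6, -0.7, -2.1]
opening: 0.232
grasp_force: 30.0
```

>>> arm_command(
  increments=[
    [[0,0,0.27],[0,0,0],5],
    [[0,0,0.26],[0,0,0],5],
    [[0,0,0.15],[0,0,0],5],
    [[0,0,0.06],[0,0,0],5],
    [[0,0,0],[0,0,0],5],
  ],
)

```text
t: 8.07
tcp_pos: [0.4502, -0.1425, 0.1375]
eef_rot: [0.027, -3.137, -0.001]
ft_force: [-0.1, -0.3, -2.7]
opening: 0.233
grasp_force: 30.0
```

```bash
python3 -c "
from plan import *
s=arm.observe();print(s['tcp_pos'].round(4),s['opening'],s['grasp_force'],s['ft_force'].round(1))
plan([(.451,-.143,.130,181,5,1)])"
```

```text
[ 0.4502 -0.1425  0.1375] 0.23264057693563445 29.99945729970932 [-0.1 -0.3 -2.7]
[[[-0.01,0,0.05],[0,-0.04,0],5],[[0,0,0],[0,0,0],5]]
```

>>> arm_command(
  increments=[
    [[0,0,0.04],[0,0,0],5],
    [[0,0,0.025],[0,0,0],5],
    [[0,0,0],[0,0,0],5],
    [[0,0,0],[0,0,0],5],
  ],
)

```text
t: 8.57
tcp_pos: [0.4504, -0.1426, 0.1282]
eef_rot: [0.027, -3.139, 0.0]
ft_force: [0.4, -0.9, -3.5]
opening: 0.231
grasp_force: 30.0
```

>>> arm_command(
  increments=[
    [[0,0,0],[0,0,0],50],
    [[0,0,0],[0,0,0],50],
    [[0,0,0],[0,0,0],50],
    [[0,0,-0.2],[0,0,0],50],
    [[0,0,-0.35],[0,0,0],50],
  ],
)

```text
t: 9.2
tcp_pos: [0.4499, -0.1423, 0.2104]
eef_rot: [0.027, -3.135, -0.002]
ft_force: [1.4, 0.1, -0.3]
opening: 0.547
grasp_force: 0.0
```

```bash
python3 -c "
from plan import *
s=arm.observe();print(s['tcp_pos'].round(4),s['opening'],s['grasp_force'],s['ft_force'].round(1))
plan([(.46,-.1,.33,181,50),(.46,.12,.33,181,50,1)])"
```

```text
[ 0.4499 -0.1423  0.2104] 0.5473873751469217 0.0 [ 1.4  0.1 -0.3]
[[[-0.02,0.09,-0.27],[0,-0.02,0],50],[[-0.03,0.1,-0.26],[0.01,-0.02,0],50],[[-0.02,0.09,-0.27],[0,-0.02,0],50],[[0,0.29,0],[0,0,0],50],[[-0.01,0.3,0],[0,0,0],50]]
[[[0,0.29,0],[0,0,0],50],[[-0.01,0.29,0],[0,0,0],50],[[0,0.3,0],[0,0,0],50],[[0,0,0],[0,0,0],50]]
```

>>> arm_command(
  increments=[
    [[-0.02,0.09,-0.27],[0,-0.02,0],60],
    [[-0.03,0.1,-0.26],[0.01,-0.02,0],60],
    [[-0.02,0.09,-0.27],[0,-0.02,0],60],
    [[0,0.29,0],[0,0,0],60],
    [[-0.01,0.3,0],[0,0,0],60],
  ],
)

```text
t: 9.82
tcp_pos: [0.4604, -0.011, 0.331]
eef_rot: [-0.026, 3.137, -0.002]
ft_force: [-0.8, -0.6, 0.3]
opening: 0.655
grasp_force: 0.0
```

>>> arm_command(
  increments=[
    [[0,0.29,0],[0,0,0],60],
    [[-0.01,0.29,0],[0,0,0],60],
    [[0,0.3,0],[0,0,0],60],
    [[0,0,0],[0,0,0],60],
    [[0,0,0],[0,0,0],60],
  ],
)

```text
t: 10.45
tcp_pos: [0.4596, 0.12, 0.3302]
eef_rot: [-0.028, 3.138, -0.002]
ft_force: [0.6, -0.9, 0.0]
opening: 0.657
grasp_force: 0.0
```

```bash
python3 - <<'E'
from carton import *
s=arm.observe(); print(s["tcp_pos"].round(4))
im=arm.camera("wrist"); c=cam("wrist")
for d in arm.trace("caddy","wrist"):
    p=d["pixels"]; ys,xs=np.nonzero(p); print(d["p"],d["location"],p.sum(),xs.min(),xs.max(),ys.min(),ys.max())
print(proj(c,(.556,.1185,.144)),proj(c,(.566,.1205,.144)))
side=arm.camera("side"); 
save(np.hstack([cv2.resize(im[180:420,220:420],None,fx=2,fy=2,interpolation=cv2.INTER_CUBIC),cv2.resize(side[225:325,240:340],(400,480),interpolation=cv2.INTER_CUBIC)[:,:390]]),"c4.png")
E
```

```text
[0.4596 0.12   0.3302]
0.81 [320.7, 306.8] 2905 287 355 277 327
[319.47735403 339.30494604] [321.47102952 348.65233619]
```

View pics/c4.png

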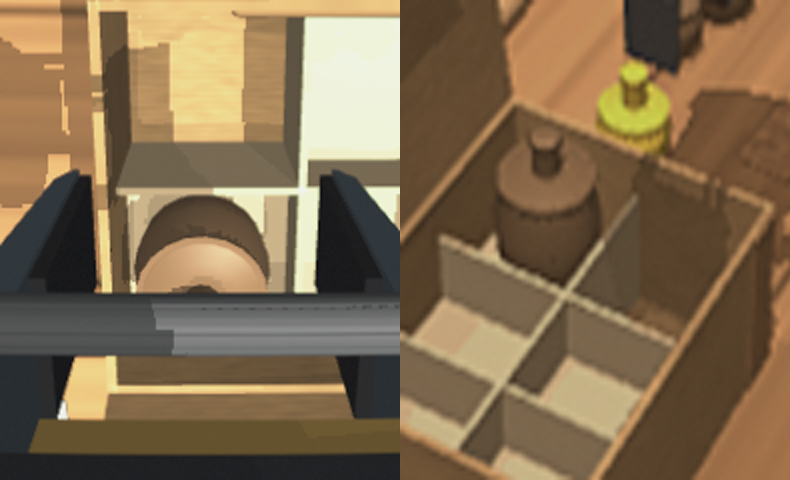

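```bash
python3 - <<'E'
from plan import *
c,d=cam("wrist"),cam("side")
print(atz(d,(276.2,252.6),.144), atz(c,(321,298.5),.112))
plan([(.556,.1195,.26,181,50),(.556,.1195,.203,181,50,2)])
E
```

```text
[0.55686242 0.11989737 0.144     ] [0.52994625 0.11903582 0.112     ]
[[[-0.21,0,0.16],[0,0.01,0],50],[[-0.22,-0.01,0.15],[-0.01,0.01,-0.01],50],[[-0.21,0,0.16],[0,0.01,0],50],[[0,0,0.19],[0,0,0],50],[[0,0,0.19],[0,0,0],50]]
[[[0,0,0],[0,0,0],50],[[0,0,0],[0,0,0],50]]
```

>>> arm_command(
  increments=[
    [[-0.22,0,0.16],[0,0.01,0],50],
    [[-0.22,-0.01,0.15],[-0.01,0.01,-0.01],50],
    [[-0.22,0,0.16],[0,0.01,0],50],
    [[0,0,0.19],[0,0,0],50],
    [[0,0,0.19],[0,0,0],50],
  ],
)

```text
t: 11.22
tcp_pos: [0.5592, 0.1193, 0.2019]
eef_rot: [0.027, -3.141, 0.0]
ft_force: [0.8, 0.7, 0.6]
opening: 0.546
grasp_force: 0.0
```

>>> arm_command(
  increments=[
    [[0,0,0],[0,0,0],50],
    [[0,0,0],[0,0,0],5],
    [[0,0,0],[0,0,0],5],
    [[0,0,0],[0,0,0],5],
    [[0,0,0],[0,0,0],5],
  ],
)

```text
t: 11.85
tcp_pos: [0.5592, 0.1202, 0.2037]
eef_rot: [-0.029, 3.14, -0.0]
ft_force: [-0.2, -3.9, 7.5]
opening: 0.23
grasp_force: 30.0
```

```bash
python3 -c "
from plan import *
s=arm.observe();print(s['tcp_pos'].round(4),s['opening'],s['grasp_force'],s['ft_force'].round(1))
p=s['tcp_pos']
plan([(p[0],p[1],.30,181,5,1),(.464+p[0]-.557,.119,.30,181,5,1),(.464+p[0]-.557,.119,.19,181,5,1)],vmax=.045)"
```

```text
[0.5592 0.1202 0.2037] 0.22952551331586632 30.006022453308105 [-0.2 -3.9  7.5]
[[[0,0,-0.21],[0,0,0],5],[[0,0,-0.22],[0,0.01,0.01],5],[[0,0,-0.21],[0,0,0],5],[[0,0,0],[0,0,0],5],[[0.21,0,0],[0,0,0],5]]
[[[0.2,0,0],[0,0,0],5],[[0.21,0,0],[0,0,0],5],[[0,0,0],[0,0,0],5],[[0,0,0.24],[0,0,0],5],[[0,0,0.25],[0,0,0],5]]
[[[0,0,0.24],[0,0,0],5],[[0,0,0],[0,0,0],5]]
```

>>> arm_command(
  increments=[
    [[0,0,-0.21],[0,0,0],5],
    [[0,0,-0.22],[0,0.01,0.01],5],
    [[0,0,-0.21],[0,0,0],5],
    [[0,0,0],[0,0,0],5],
    [[0.21,0,0],[0,0,0],5],
  ],
)

```text
t: 12.48
tcp_pos: [0.5279, 0.1197, 0.298]
eef_rot: [0.027, -3.141, -0.0]
ft_force: [-0.2, 0.6, -3.6]
opening: 0.226
grasp_force: 30.0
```

>>> arm_command(
  increments=[
    [[0.2,0,0],[0,0,0],5],
    [[0.21,0,0],[0,0,0],5],
    [[0,0,0],[0,0,0],5],
    [[0,0,0.24],[0,0,0],5],
    [[0,0,0.25],[0,0,0],5],
  ],
)

```text
t: 13.1
tcp_pos: [0.4662, 0.1187, 0.2243]
eef_rot: [0.027, -3.141, -0.0]
ft_force: [0.0, -1.0, -3.3]
opening: 0.232
grasp_force: 30.0
```

>>> arm_command(
  increments=[
    [[0,0,0.24],[0,0,0],5],
    [[0,0,0.06],[0,0,0],5],
    [[0,0,0.03],[0,0,0],5],
    [[0,0,0],[0,0,0],5],
  ],
)

```text
t: 13.6
tcp_pos: [0.4663, 0.1188, 0.1767]
eef_rot: [-0.027, 3.141, 0.0]
ft_force: [-0.4, 0.3, -3.4]
opening: 0.228
grasp_force: 30.0
```

```bash
python3 -c "
from plan import *
s=arm.observe();print(s['tcp_pos'].round(4),s['opening'],s['grasp_force'],s['ft_force'].round(1))"
```

```text
[0.4663 0.1188 0.1767] 0.22839430585353573 29.992189407348633 [-0.4  0.3 -3.4]
```

>>> arm_command(
  increments=[
    [[0,0,0.03],[0,0,0],5],
    [[0,0,0.02],[0,0,0],5],
    [[0,0,0],[0,0,0],5],
    [[0,0,0],[0,0,0],5],
  ],
)

```text
t: 14.1
tcp_pos: [0.4659, 0.1187, 0.1687]
eef_rot: [0.027, -3.141, 0.0]
ft_force: [-0.5, -1.4, 0.3]
opening: 0.232
grasp_force: 30.0
```

>>> arm_command(
  increments=[
    [[0,0,0],[0,0,0],45],
    [[0,0,0],[0,0,0],45],
    [[0,0,0],[0,0,0],45],
    [[0,0,-0.25],[0,0,0],45],
    [[0,0,-0.3],[0,0,0],45],
  ],
)

```text
t: 14.72
tcp_pos: [0.4654, 0.1187, 0.2516]
eef_rot: [0.027, -3.138, 0.0]
ft_force: [0.7, -0.4, -0.3]
opening: 0.493
grasp_force: 0.0
```

```bash
python3 -c "
from plan import *
s=arm.observe();print(s['tcp_pos'].round(4),s['opening'],s['grasp_force'],s['ft_force'].round(1))
plan([(.451,-.1425,.25,181,45),(.451,-.1425,.1285,181,45,2)])"
```

```text
[0.4654 0.1187 0.2516] 0.49292684939308257 0.0 [ 0.7 -0.4 -0.3]
[[[0.03,-0.35,0],[0,-0.01,0],45],[[0.02,-0.35,0],[0,0,0],45],[[0.03,-0.34,0.01],[0,-0.01,0],45],[[0.02,-0.35,0],[0,0,0],45],[[0.03,-0.35,0],[0,-0.01,0],45]]
[[[0,0,0.27],[0,0,0],45],[[0,0,0.27],[0,0,0],45],[[0,0,0.27],[0,0,0],45],[[0,0,0],[0,0,0],45],[[0,0,0],[0,0,0],45]]
```

>>> arm_command(
  increments=[
    [[0.03,-0.35,0],[0,-0.01,0],45],
    [[0.02,-0.35,0],[0,0,0],45],
    [[0.03,-0.34,0.01],[0,-0.01,0],45],
    [[0.02,-0.35,0],[0,0,0],45],
    [[0.03,-0.35,0],[0,-0.01,0],45],
  ],
)

```text
t: 15.35
tcp_pos: [0.4507, -0.1443, 0.2497]
eef_rot: [-0.027, 3.139, -0.0]
ft_force: [0.3, 0.4, -0.0]
opening: 0.496
grasp_force: 0.0
```

>>> arm_command(
  increments=[
    [[0,0,0],[0,0,0],45],
    [[0,0,0.27],[0,0,0],45],
    [[0,0,0.27],[0,0,0],45],
    [[0,0,0.27],[0,0,0],45],
    [[0,0,0],[0,0,0],45],
  ],
)

```text
t: 15.98
tcp_pos: [0.4499, -0.1414, 0.1264]
eef_rot: [0.028, -3.139, -0.004]
ft_force: [-0.4, 0.9, 1.0]
opening: 0.494
grasp_force: 0.0
```

>>> arm_command(
  increments=[
    [[0,0,0],[0,0,0],5],
    [[0,0,0],[0,0,0],5],
    [[0,0,0],[0,0,0],5],
    [[0,0,0],[0,0,0],5],
  ],
)

```text
t: 16.48
tcp_pos: [0.4517, -0.1427, 0.1293]
eef_rot: [-0.027, 3.137, -0.001]
ft_force: [-0.8, 2.0, 13.5]
opening: 0.23
grasp_force: 30.0
```

```bash
python3 -c "
from plan import *
s=arm.observe();print(s['tcp_pos'].round(4),s['opening'],s['grasp_force'],s['ft_force'].round(1))
p=s['tcp_pos']
plan([(p[0],p[1],.28,181,5,1),(.565,.03,.30,181,5),(.565,.1208,.28,181,5,2)],vmax=.05)"
```

```text
[ 0.4517 -0.1427  0.1293] 0.2303606226135336 30.0037881731987 [-0.8  2.  13.5]
[[[0,0,-0.25],[0,0.01,0],5],[[0,0,-0.25],[0,0.01,0],5],[[0,0,-0.25],[-0.01,0.01,0],5],[[0,0,-0.25],[0,0.01,0],5],[[0,0,0],[0,0,0],5]]
[[[-0.16,0.23,-0.03],[0,0,0],5],[[-0.15,0.23,-0.03],[0,0,0],5],[[-0.16,0.22,-0.02],[0,0,0],5],[[-0.15,0.23,-0.03],[0,0,0],5],[[-0.16,0.23,-0.03],[0,0,0],5]]
[[[0,0.3,0.07],[0,0,0],5],[[-0.01,0.3,0.07],[0,0,0],5],[[0,0,0],[0,0,0],5],[[0,0,0],[0,0,0],5]]
```

>>> arm_command(
  increments=[
    [[0,0,-0.25],[0,0.01,0],5],
    [[0,0,-0.25],[0,0.01,0],5],
    [[0,0,-0.25],[-0.01,0.01,0],5],
    [[0,0,-0.25],[0,0.01,0],5],
    [[0,0,0],[0,0,0],5],
  ],
)

```text
t: 17.1
tcp_pos: [0.4519, -0.143, 0.2808]
eef_rot: [-0.027, 3.139, -0.002]
ft_force: [-0.1, -1.1, -3.3]
opening: 0.233
grasp_force: 30.0
```

>>> arm_command(
  increments=[
    [[-0.16,0.23,-0.03],[0,0,0],5],
    [[-0.15,0.23,-0.03],[0,0,0],5],
    [[-0.16,0.22,-0.02],[0,0,0],5],
    [[-0.15,0.23,-0.03],[0,0,0],5],
    [[-0.16,0.23,-0.03],[0,0,0],5],
  ],
)

```text
t: 17.73
tcp_pos: [0.5652, 0.0316, 0.2981]
eef_rot: [0.027, -3.138, -0.002]
ft_force: [0.5, -1.2, -2.5]
opening: 0.232
grasp_force: 30.0
```

>>> arm_command(
  increments=[
    [[0,0.3,0.07],[0,0,0],5],
    [[-0.01,0.3,0.07],[0,0,0],5],
    [[0,0,0.15],[0,0,0],5],
    [[0,0,0],[0,0,0],5],
    [[0,0,0],[0,0,0],5],
  ],
)

```text
t: 18.35
tcp_pos: [0.565, 0.12, 0.2558]
eef_rot: [0.026, -3.139, -0.002]
ft_force: [-0.3, -0.5, -3.1]
opening: 0.235
grasp_force: 30.0
```

```bash
python3 - <<'E'
from carton import *
s=arm.observe(); print(s["tcp_pos"].round(4))
im=arm.camera("wrist"); c=cam("wrist")
sd=arm.camera("side")
t=s["tcp_pos"]; print(proj(c,(t[0]-.043,t[1],t[2]-.1253+.03)))
save(np.hstack([cv2.resize(im[200:440,220:420],None,fx=2,fy=2,interpolation=cv2.INTER_CUBIC),cv2.resize(sd[205:325,240:340],(400,480),interpolation=cv2.INTER_CUBIC)]),"c5.png")
E
```

```text
[0.565  0.12   0.2558]
[323.00762044 209.17578503]
```

View pics/c5.png

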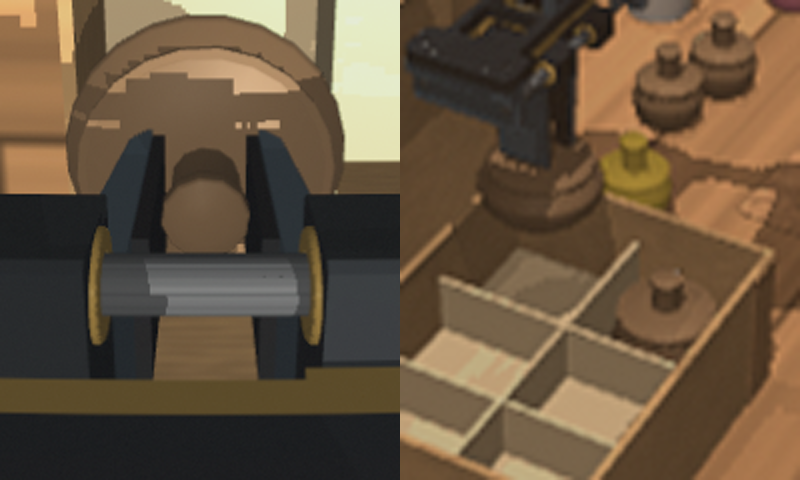

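>>> arm_command(
  increments=[
    [[0,0.005,0.2],[0,0,0],5],
    [[0,0,0.15],[0,0,0],5],
    [[0,0,0.1],[0,0,0],5],
    [[0,0,0.07],[0,0,0],5],
    [[0,0,0],[0,0,0],5],
  ],
)

```text
t: 19.08
tcp_pos: [0.5648, 0.1211, 0.1774]
eef_rot: [0.027, -3.139, -0.002]
ft_force: [0.2, -0.7, -2.4]
opening: 0.229
grasp_force: 30.0
```

>>> arm_command(
  increments=[
    [[0,0,0.04],[0,0,0],5],
    [[0,0,0.03],[0,0,0],5],
    [[0,0,0.01],[0,0,0],5],
    [[0,0,0],[0,0,0],5],
  ],
)

```text
t: 19.58
tcp_pos: [0.5648, 0.1213, 0.1656]
eef_rot: [0.027, -3.139, -0.002]
ft_force: [-0.0, -0.3, -2.5]
opening: 0.234
grasp_force: 30.0
```

Free descent into the cell; seat it, release, and move toward the jars for a look.

>>> arm_command(
  increments=[
    [[0,0,0.02],[0,0,0],5],
    [[0,0,0],[0,0,0],5],
    [[0,0,0],[0,0,0],45],
    [[0,0,0],[0,0,0],45],
    [[0,0,0],[0,0,0],45],
  ],
)

```text
t: 20.2
tcp_pos: [0.5648, 0.1212, 0.1625]
eef_rot: [0.027, -3.139, -0.002]
ft_force: [-0.3, -0.2, 0.2]
opening: 0.489
grasp_force: 0.0
```

>>> arm_command(
  increments=[
    [[0,0,-0.25],[0,0,0],45],
    [[0,0,-0.35],[0,0,0],45],
    [[0,0,-0.3],[0,0,0],45],
    [[0,0,0],[0,0,0],45],
  ],
)

```text
t: 20.7
tcp_pos: [0.5664, 0.1213, 0.301]
eef_rot: [-0.027, 3.137, 0.003]
ft_force: [-0.2, -0.1, 0.7]
opening: 0.496
grasp_force: 0.0
```

```bash
python3 -c "
from plan import *
s=arm.observe();print(s['tcp_pos'].round(4),s['opening'],s['grasp_force'],s['ft_force'].round(1))
cs=cam('scene')
arm.camera('scene'); arm.camera('side')
for n in ['scene','side']:
  for d in arm.trace('jar0',n): print(n,d['p'],np.round(d['location']))
plan([(.50,-.10,.35,181,55,2)])"
```

```text
[0.5664 0.1213 0.301 ] 0.49556200740707884 0.0 [-0.2 -0.1  0.7]
scene 0.74 [196. 311.]
scene 0.72 [251. 295.]
scene 0.66 [273. 292.]
scene 0.65 [315. 276.]
scene 0.6 [176. 350.]
scene 0.59 [452. 190.]
scene 0.56 [223. 252.]
side 0.81 [339. 201.]
side 0.77 [370. 227.]
side 0.76 [301. 246.]
side 0.7 [323. 219.]
side 0.68 [307. 229.]
[[[0.09,-0.29,-0.07],[0,-0.01,0],55],[[0.09,-0.3,-0.07],[0,-0.01,0],55],[[0.09,-0.29,-0.07],[0.01,0,0],55],[[0.1,-0.29,-0.08],[0,-0.01,0],55],[[0.09,-0.3,-0.07],[0,-0.01,0],55]]
[[[0,0,0],[0,0,0],55],[[0,0,0],[0,0,0],55]]
```

>>> arm_command(
  increments=[
    [[0.09,-0.29,-0.07],[0,-0.01,0],80],
    [[0.09,-0.3,-0.07],[0,-0.01,0],80],
    [[0.09,-0.29,-0.07],[0.01,0,0],80],
    [[0.1,-0.29,-0.08],[0,-0.01,0],80],
    [[0.09,-0.3,-0.07],[0,-0.01,0],80],
  ],
)

```text
t: 21.52
tcp_pos: [0.499, -0.1018, 0.3507]
eef_rot: [-0.028, 3.141, 0.001]
ft_force: [0.5, 0.2, -0.7]
opening: 0.878
grasp_force: 0.0
```

>>> arm_command(
  increments=[
    [[0,-0.3,0],[0,0,0],80],
    [[0.1,-0.35,0],[0,0,0],80],
    [[0.1,0,0],[0,0,0],80],
    [[0,0,0],[0,0,0],80],
  ],
)

```text
t: 22.02
tcp_pos: [0.4707, -0.1983, 0.3506]
eef_rot: [-0.026, 3.141, 0.002]
ft_force: [0.3, -0.3, -0.5]
opening: 0.879
grasp_force: 0.0
```

```bash
python3 - <<'E'
from h import *
s=arm.observe();print(s['tcp_pos'].round(4))
im=arm.camera("wrist");c=cam("wrist");save(im,"w2.png");arm.camera("scene");arm.camera("side")
for n in ['wrist','scene','side']:
  cc=cam(n)
  for d in arm.trace('jar0',n):
    xs=np.nonzero(d["pixels"]);ys,xs=xs
    print(n,round(d['p'],2),np.round(d['location']),atz(cc,d['location'],.03).round(3),xs.min(),xs.max(),ys.min(),ys.max())
E
```

```text
[ 0.4707 -0.1983  0.3506]
wrist 0.96 [442. 286.] [ 0.571 -0.038  0.03 ] 428 456 277 306
wrist 0.92 [342. 313.] [ 0.612 -0.169  0.03 ] 321 364 300 326
wrist 0.85 [253. 200.] [ 0.462 -0.281  0.03 ] 231 280 174 221
wrist 0.7 [182. 303.] [ 0.601 -0.383  0.03 ] 171 200 291 321
wrist 0.55 [297. 311.] [ 0.609 -0.228  0.03 ] 275 318 289 326
scene 0.91 [315. 274.] [ 0.596 -0.046  0.03 ] 304 324 262 283
scene 0.91 [194. 310.] [ 0.612 -0.386  0.03 ] 186 207 301 323
scene 0.77 [177. 350.] [ 0.712 -0.446  0.03 ] 165 188 337 361
scene 0.76 [251. 296.] [ 0.615 -0.232  0.03 ] 241 262 285 307
scene 0.68 [274. 292.] [ 0.62  -0.169  0.03 ] 265 286 284 305
scene 0.64 [225. 253.] [ 0.46  -0.273  0.03 ] 213 233 243 265
side 0.83 [322. 219.] [ 0.601 -0.232  0.03 ] 312 328 208 229
side 0.8 [323. 185.] [ 0.701 -0.43   0.03 ] 318 332 174 193
side 0.79 [339. 201.] [ 0.599 -0.361  0.03 ] 331 346 188 208
side 0.73 [307. 229.] [ 0.615 -0.155  0.03 ] 298 315 216 237
side 0.62 [373. 228.] [ 0.433 -0.272  0.03 ] 359 376 215 236
side 0.6 [300. 245.] [ 0.592 -0.07   0.03 ] 289 307 238 256
```

View pics/w2.png

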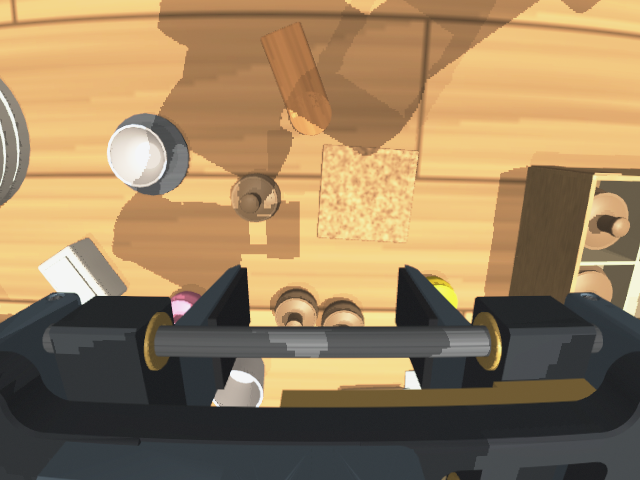

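```bash
cat > jar.py <<'E'
from h import *
from scipy.optimize import least_squares
prof=[(0,.022),(.008,.028),(.02,.03),(.03,.028),(.04,.015),(.045,.011),(.07,.011)]
th=np.linspace(0,2*np.pi,24,endpoint=False)
def bbox(c,x,y,z0=0):
    Q=np.array([proj(c,(x+r*np.cos(t),y+r*np.sin(t),z0+z)) for z,r in prof for t in th]); return np.array([Q[:,0].min(),Q[:,0].max(),Q[:,1].min(),Q[:,1].max()])
def fit(obs,x0):
    r=least_squares(lambda p:np.concatenate([bbox(c,*p)-(np.array(b)+[-.5,.5,-.5,.5]) for c,b in obs]),x0,loss="soft_l1",diff_step=1e-3); return r.x,r.fun.reshape(-1,4).round(1).tolist()
E
python3 - <<'E'
from jar import *
w,s,d=cam("wrist"),cam("scene"),cam("side")
print("A",fit([(w,(231,280,174,221)),(s,(213,233,243,265)),(d,(359,376,215,236))],[.458,-.278]))
print("A sd",fit([(s,(213,233,243,265)),(d,(359,376,215,236))],[.458,-.278])[0], "w",fit([(w,(231,280,174,221))],[.458,-.278])[0])
print("B",fit([(s,(241,262,285,307)),(d,(312,328,208,229))],[.608,-.23]))
print("C",fit([(s,(265,286,284,305)),(d,(298,315,216,237))],[.615,-.165]))
print(atz(w,(250,201.5),.07))
from plan import *
x=fit([(w,(231,280,174,221)),(s,(213,233,243,265)),(d,(359,376,215,236))],[.458,-.278])[0]
plan([(x[0],x[1],.24,181,50),(x[0],x[1],.128,181,50,1)])
E
```

```text
A (array([ 0.46021039, -0.28025489]), [[0.8, -0.6, -0.9, -0.6], [0.1, 0.1, 0.4, 1.0], [-1.7, -1.7, -2.2, -1.1]])
A sd [ 0.4553406  -0.27949823] w [ 0.4611139  -0.28040813]
B (array([ 0.60938565, -0.23099001]), [[-0.2, -0.1, -1.1, -0.2], [-1.0, -0.2, -0.9, -0.0]])
C (array([ 0.62391596, -0.16725324]), [[-0.1, 0.0, -1.4, 0.5], [-0.3, -0.1, -1.0, 0.4]])
[ 0.45727418 -0.27719794  0.07      ]
[[[0.03,-0.18,0.25],[0,0.01,0],50],[[0.03,-0.19,0.24],[0,0,0.01],50],[[0.03,-0.18,0.25],[0,0.01,0],50],[[0,0,0.25],[0,0,0],50],[[0,0,0.25],[0,0,0],50]]
[[[0,0,0.25],[0,0,0],50],[[0,0,0],[0,0,0],50]]
```

>>> arm_command(
  increments=[
    [[0.03,-0.18,0.25],[0,0.01,0],50],
    [[0.03,-0.19,0.24],[0,0,0.01],50],
    [[0.03,-0.18,0.25],[0,0.01,0],50],
    [[0,0,0.25],[0,0,0],50],
    [[0,0,0.25],[0,0,0],50],
  ],
)

```text
t: 22.95
tcp_pos: [0.46, -0.2813, 0.1642]
eef_rot: [-0.026, 3.141, -0.0]
ft_force: [0.6, -0.1, 0.5]
opening: 0.546
grasp_force: 0.0
```

>>> arm_command(
  increments=[
    [[0,0,0.25],[0,0,0],50],
    [[0,0,0],[0,0,0],50],
    [[0,0,0],[0,0,0],5],
    [[0,0,0],[0,0,0],5],
    [[0,0,0],[0,0,0],5],
  ],
)

```text
t: 23.58
tcp_pos: [0.4601, -0.2815, 0.129]
eef_rot: [-0.026, 3.14, -0.002]
ft_force: [0.4, 1.3, 0.7]
opening: 0.252
grasp_force: 0.8
```

>>> arm_command(
  increments=[
    [[0,0,0],[0,0,0],5],
    [[0,0,-0.25],[0,0,0],5],
    [[0,0,-0.35],[0,0,0],5],
    [[0,0,-0.35],[0,0,0],5],
    [[0,0,0],[0,0,0],5],
  ],
)

```text
t: 24.2
tcp_pos: [0.4609, -0.2822, 0.2742]
eef_rot: [-0.026, 3.136, -0.007]
ft_force: [-0.2, 0.8, -1.4]
opening: 0.233
grasp_force: 29.8
```

```bash
python3 -c "
from plan import *
s=arm.observe();print(s['tcp_pos'].round(4),s['opening'],s['grasp_force'],s['ft_force'].round(1))
plan([(.461,.2887,.265,181,5,1),(.461,.2887,.185,181,5,1)])"
```

```text
[ 0.4609 -0.2822  0.2742] 0.23348648854950027 29.78904962539673 [-0.2  0.8 -1.4]
[[[-0.01,0.35,0],[0,0,0],5],[[0,0.34,0.01],[-0.01,0.01,0],5],[[-0.01,0.35,0],[0,0,0],5],[[0,0.34,0.01],[-0.01,0.01,0],5],[[-0.01,0.35,0],[0,0,0],5]]
[[[0,0.35,0.01],[0,0.01,-0.01],5],[[-0.01,0.34,0],[-0.01,0,0],5],[[-0.01,0.35,0.01],[0,0.01,0],5],[[0,0.34,0],[-0.01,0,0],5],[[-0.01,0.35,0.01],[0,0.01,0],5]]
[[[0,0.35,0],[0,0,0],5],[[0,0,0],[0,0,0],5],[[0,0,0.27],[0,0,0],5],[[0,0,0.27],[0,0,0],5],[[0,0,0],[0,0,0],5]]
```

>>> arm_command(
  increments=[
    [[-0.01,0.35,0],[0,0,0],5],
    [[0,0.34,0.01],[-0.01,0.01,0],5],
    [[-0.01,0.35,0],[0,0,0],5],
    [[0,0.34,0.01],[-0.01,0.01,0],5],
    [[-0.01,0.35,0],[0,0,0],5],
  ],
)

```text
t: 24.82
tcp_pos: [0.4592, -0.0202, 0.2668]
eef_rot: [0.025, -3.138, -0.004]
ft_force: [1.5, 0.8, -1.6]
opening: 0.232
grasp_force: 29.8
```

>>> arm_command(
  increments=[
    [[0,0.35,0.01],[0,0.01,-0.01],5],
    [[-0.01,0.34,0],[-0.01,0,0],5],
    [[-0.01,0.35,0.01],[0,0.01,0],5],
    [[0,0.34,0],[-0.01,0,0],5],
    [[-0.01,0.35,0.01],[0,0.01,0],5],
  ],
)

```text
t: 25.45
tcp_pos: [0.4593, 0.2394, 0.2631]
eef_rot: [0.027, -3.135, -0.006]
ft_force: [1.7, 0.0, -1.3]
opening: 0.231
grasp_force: 29.8
```

>>> arm_command(
  increments=[
    [[0,0.35,0],[0,0,0],5],
    [[0,0,0],[0,0,0],5],
    [[0,0,0.27],[0,0,0],5],
    [[0,0,0.27],[0,0,0],5],
    [[0,0,0],[0,0,0],5],
  ],
)

```text
t: 26.08
tcp_pos: [0.457, 0.2892, 0.1806]
eef_rot: [0.026, -3.131, -0.002]
ft_force: [0.0, -0.2, -1.0]
opening: 0.234
grasp_force: 29.8
```

>>> arm_command(
  increments=[
    [[0,0,0.05],[0,0,0],5],
    [[0,0,0.04],[0,0,0],5],
    [[0,0,0.03],[0,0,0],5],
    [[0,0,0],[0,0,0],5],
  ],
)

```text
t: 26.58
tcp_pos: [0.4596, 0.2922, 0.167]
eef_rot: [0.027, -3.14, -0.012]
ft_force: [-2.5, 10.1, 16.1]
opening: 0.233
grasp_force: 30.0
```

>>> arm_command(
  increments=[
    [[0,0,-0.02],[0,0,0],5],
    [[0,0,0],[0,0,0],5],
  ],
)

```text
t: 26.82
tcp_pos: [0.4587, 0.2907, 0.1685]
eef_rot: [0.027, -3.137, -0.007]
ft_force: [0.1, 0.1, -0.1]
opening: 0.232
grasp_force: 30.0
```

```bash
python3 -c "
from plan import *
s=arm.observe();print(s['tcp_pos'].round(4),s['eef_rot'].round(3),s['opening'],s['grasp_force'],s['ft_force'].round(1),s['torque'].round(2))
im=arm.camera('wrist');sd=arm.camera('side')
save(np.hstack([cv2.resize(im[200:440,220:420],None,fx=2,fy=2,interpolation=cv2.INTER_CUBIC),cv2.resize(sd[230:350,225:325],(400,480),interpolation=cv2.INTER_CUBIC)]),'c6.png')
"
```

```text
[0.4587 0.2907 0.1685] [ 0.027 -3.137 -0.007] 0.23206795544951764 29.995321333408356 [ 0.1  0.1 -0.1] [ 0.12 -0.1  -0.01]
```

View pics/c6.png

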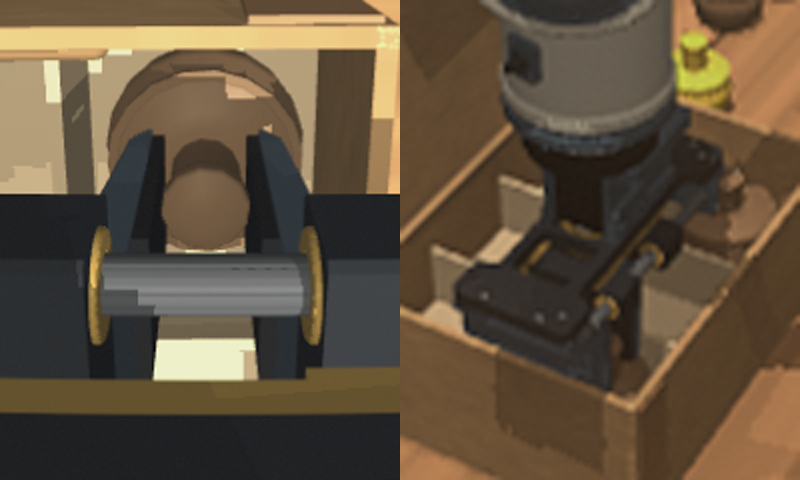

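>>> arm_command(
  increments=[
    [[0,0,0],[0,0,0],42],
    [[0,0,0],[0,0,0],42],
    [[0,0,-0.2],[0,0,0],42],
    [[0,0,-0.35],[0,0,0],42],
    [[0,0,-0.2],[0,0,0],42],
  ],
)

```text
t: 27.55
tcp_pos: [0.4595, 0.2904, 0.2829]
eef_rot: [0.027, -3.138, -0.008]
ft_force: [-0.0, -0.1, -0.9]
opening: 0.46
grasp_force: 0.0
```

```bash
cat > look.py <<'E'
from jar import *
from plan import plan
def find(n,guess):
    c=cam(n); best=None
    for d in arm.trace("jar0",n):
        ys,xs=np.nonzero(d["pixels"]); b=(xs.min(),xs.max(),ys.min(),ys.max())
        e=np.abs(np.array(b)-bbox(c,*guess)).max()
        if best is None or e<best[0]: best=(e,b)
    print(n,best); return (c,best[1]),best[0]
def locate(guess,tol=15):
    arm.camera("scene"); arm.camera("side"); o=[find(n,guess) for n in ("scene","side")]
    o=[a for a,e in o if e<tol]; x,f=fit(o,guess); print(x,f); return x
E
python3 - <<'E'
from look import *
print(arm.observe()["tcp_pos"])
locate([.609,-.231]); x=locate([.624,-.167])
plan([(x[0],x[1],.26,181,42,1),(x[0],x[1],.128,181,42,1)])
E
```

```text
[0.45951066 0.29037773 0.28289309]
scene (np.float64(1.7222438605735988), (np.int64(241), np.int64(262), np.int64(285), np.int64(307)))
side (np.float64(1.4207994342172583), (np.int64(312), np.int64(328), np.int64(208), np.int64(229)))
[ 0.60938565 -0.23099001] [[-0.2, -0.1, -1.1, -0.2], [-1.0, -0.2, -0.9, -0.0]]
scene (np.float64(1.9008735973816329), (np.int64(265), np.int64(287), np.int64(284), np.int64(307)))
side (np.float64(1.8452712245551197), (np.int64(299), np.int64(315), np.int64(216), np.int64(237)))
[ 0.62615902 -0.16746638] [[0.0, -0.9, -0.7, -0.7], [-1.8, -0.6, -1.2, 0.2]]
[[[-0.12,-0.34,0.01],[0,-0.01,0],42],[[-0.12,-0.34,0.02],[0.01,0,0],42],[[-0.11,-0.34,0.01],[0,-0.01,0],42],[[-0.12,-0.34,0.01],[0,-0.01,0],42],[[-0.12,-0.35,0.01],[0.01,-0.01,0],42]]
[[[-0.12,-0.34,0.02],[0,0,0],42],[[-0.12,-0.34,0.01],[0,-0.01,0],42],[[-0.12,-0.34,0.02],[0.01,-0.01,0],42],[[-0.11,-0.34,0.01],[0,-0.01,0],42],[[0,0,0],[0,0,0],42]]
[[[0,0,0.29],[0,0,0],42],[[0,0,0.3],[0,0,0],42],[[0,0,0.29],[0,0,0],42],[[0,0,0],[0,0,0],42]]
```

>>> arm_command(
  increments=[
    [[-0.12,-0.34,0.01],[0,-0.01,0],42],
    [[-0.12,-0.34,0.02],[0.01,0,0],42],
    [[-0.11,-0.34,0.01],[0,-0.01,0],42],
    [[-0.12,-0.34,0.01],[0,-0.01,0],42],
    [[-0.12,-0.35,0.01],[0.01,-0.01,0],42],
  ],
)

```text
t: 28.58
tcp_pos: [0.5522, 0.0336, 0.2696]
eef_rot: [0.027, -3.139, -0.004]
ft_force: [0.8, 0.0, -0.4]
opening: 0.459
grasp_force: 0.0
```

>>> arm_command(
  increments=[
    [[-0.12,-0.34,0.02],[0,0,0],42],
    [[-0.12,-0.34,0.01],[0,-0.01,0],42],
    [[-0.12,-0.34,0.02],[0.01,-0.01,0],42],
    [[-0.11,-0.34,0.01],[0,-0.01,0],42],
    [[0,0,0],[0,0,0],42],
  ],
)

```text
t: 29.2
tcp_pos: [0.6265, -0.1708, 0.2595]
eef_rot: [-0.022, 3.14, 0.001]
ft_force: [0.8, 0.6, -0.3]
opening: 0.464
grasp_force: 0.0
```

```bash
python3 - <<'E'
from look import *
print(arm.observe()["tcp_pos"].round(4),arm.observe()["eef_rot"].round(3))
arm.camera("wrist"); c=cam("wrist")
for d in arm.trace("jar0","wrist"):
    ys,xs=np.nonzero(d["pixels"]); b=(xs.min(),xs.max(),ys.min(),ys.max()); print(d["p"],b)
print(bbox(c,.626,-.1675),bbox(c,.609,-.231))
E
```

```text
[ 0.6265 -0.1708  0.2595] [-2.20e-02  3.14e+00  1.00e-03]
0.96 (np.int64(228), np.int64(290), np.int64(179), np.int64(240))
0.95 (np.int64(419), np.int64(485), np.int64(159), np.int64(222))
0.95 (np.int64(71), np.int64(143), np.int64(185), np.int64(244))
0.73 (np.int64(295), np.int64(355), np.int64(195), np.int64(258))
[292.6772054  353.21553005 194.86537163 255.09349902] [227.21192457 288.9440925  176.32783775 237.60786837]
```

>>> arm_command(
  increments=[
    [[0,0.03,0.29],[0,0,0],42],
    [[0,0,0.3],[0,0,0],42],
    [[0,0,0.2],[0,0,0],42],
    [[0,0,0.08],[0,0,0],42],
    [[0,0,0],[0,0,0],42],
  ],
)

```text
t: 29.92
tcp_pos: [0.6261, -0.162, 0.1304]
eef_rot: [-0.028, 3.14, 0.002]
ft_force: [0.4, -0.8, 0.5]
opening: 0.461
grasp_force: 0.0
```

>>> arm_command(
  increments=[
    [[0,0,0],[0,0,0],5],
    [[0,0,0],[0,0,0],5],
    [[0,0,0],[0,0,0],5],
    [[0,0,0],[0,0,0],5],
  ],
)

```text
t: 30.42
tcp_pos: [0.6267, -0.163, 0.1311]
eef_rot: [-0.027, 3.138, 0.001]
ft_force: [-0.2, -2.1, 6.3]
opening: 0.236
grasp_force: 29.6
```

>>> arm_command(
  increments=[
    [[0,0,-0.25],[0,0,0],5],
    [[0,0,-0.35],[0,0,0],5],
    [[0,0,-0.35],[0,0,0],5],
    [[0,0,0],[0,0,0],5],
  ],
)

```text
t: 30.92
tcp_pos: [0.6274, -0.1633, 0.2772]
eef_rot: [-0.027, 3.133, -0.002]
ft_force: [0.4, -0.6, -2.2]
opening: 0.233
grasp_force: 29.5
```

```bash
python3 - <<'E'
from plan import *
s=arm.observe();print(s['tcp_pos'].round(4),s['opening'],s['grasp_force'],s['ft_force'].round(1))
plan([(.462,.209,.27,181,5,1),(.462,.209,.185,181,5,1)])
E
```

```text
[ 0.6274 -0.1633  0.2772] 0.23278326623487197 29.52405720949173 [ 0.4 -0.6 -2.2]
[[[0.13,0.31,0],[0,0.01,0],5],[[0.13,0.32,0.01],[0,0.01,0],5],[[0.14,0.31,0],[0,0.01,0],5],[[0.13,0.31,0.01],[-0.01,0.01,0],5],[[0.13,0.31,0],[0,0.01,0],5]]
[[[0.13,0.32,0.01],[0,0.01,0],5],[[0.14,0.31,0.01],[0,0.01,0],5],[[0.13,0.31,0],[0,0.01,0],5],[[0,0,0],[0,0,0],5],[[0,0,0.28],[0,0,0],5]]
[[[0,0,0.29],[0,0,0],5],[[0,0,0],[0,0,0],5]]
```

>>> arm_command(
  increments=[
    [[0.13,0.31,0],[0,0.01,0],5],
    [[0.13,0.32,0.01],[0,0.01,0],5],
    [[0.14,0.31,0],[0,0.01,0],5],
    [[0.13,0.31,0.01],[-0.01,0.01,0],5],
    [[0.13,0.31,0],[0,0.01,0],5],
  ],
)

```text
t: 31.55
tcp_pos: [0.5214, 0.0707, 0.2692]
eef_rot: [0.027, -3.136, -0.004]
ft_force: [0.8, 0.2, -1.2]
opening: 0.233
grasp_force: 29.5
```

>>> arm_command(
  increments=[
    [[0.13,0.32,0.01],[0,0.01,0],5],
    [[0.14,0.31,0.01],[0,0.01,0],5],
    [[0.13,0.31,0],[0,0.01,0],5],
    [[0,0,0],[0,0,0],5],
    [[0,0,0.28],[0,0,0],5],
  ],
)

```text
t: 32.17
tcp_pos: [0.4613, 0.21, 0.2266]
eef_rot: [0.029, -3.14, -0.005]
ft_force: [0.8, -0.4, -3.1]
opening: 0.233
grasp_force: 29.8
```

>>> arm_command(
  increments=[
    [[0,0,0.25],[0,0,0],5],
    [[0,0,0.06],[0,0,0],5],
    [[0,0,0.04],[0,0,0],5],
    [[0,0,0],[0,0,0],5],
    [[0,0,0],[0,0,0],5],
  ],
)

```text
t: 32.8
tcp_pos: [0.4603, 0.2095, 0.1742]
eef_rot: [0.027, -3.137, -0.004]
ft_force: [-0.0, 0.1, -1.5]
opening: 0.229
grasp_force: 29.8
```

>>> arm_command(
  increments=[
    [[0,0,0.02],[0,0,0],5],
    [[0,0,0.005],[0,0,0],5],
    [[0,0,0],[0,0,0],5],
    [[0,0,0],[0,0,0],42],
    [[0,0,0],[0,0,0],42],
  ],
)

```text
t: 33.42
tcp_pos: [0.4599, 0.2095, 0.1697]
eef_rot: [0.027, -3.136, -0.004]
ft_force: [-0.2, 0.2, -0.4]
opening: 0.415
grasp_force: 0.0
```

>>> arm_command(
  increments=[
    [[0,0,0],[0,0,0],42],
    [[0,0,-0.2],[0,0,0],42],
    [[0,0,-0.35],[0,0,0],42],
    [[0,0,-0.2],[0,0,0],42],
  ],
)

```text
t: 33.92
tcp_pos: [0.4609, 0.2094, 0.2843]
eef_rot: [0.028, -3.137, -0.004]
ft_force: [0.1, -0.5, -0.1]
opening: 0.46
grasp_force: 0.0
```

```bash
python3 - <<'E'
from look import *
print(arm.observe()["tcp_pos"])
x=locate([.6105,-.2305])+[.001,.001]
plan([(x[0],x[1],.26,181,42,1),(x[0],x[1],.13,181,42,1)])
E
```

```text
[0.46090984 0.20942735 0.28426522]
scene (np.float64(1.2930048241555028), (np.int64(241), np.int64(262), np.int64(285), np.int64(307)))
side (np.float64(21.43181989296417), (np.int64(330), np.int64(346), np.int64(188), np.int64(208)))
[ 0.6113477  -0.23097277] [[-0.1, 0.1, -0.5, 0.5]]
[[[-0.11,-0.33,0.02],[0,-0.01,0],42],[[-0.1,-0.32,0.01],[0,0,0],42],[[-0.11,-0.33,0.02],[0.01,-0.01,0],42],[[-0.11,-0.33,0.01],[0,0,0],42],[[-0.1,-0.33,0.02],[0,-0.01,0],42]]
[[[-0.11,-0.32,0.01],[0,-0.01,0],42],[[-0.11,-0.33,0.02],[0.01,0,0],42],[[-0.1,-0.33,0.01],[0,-0.01,0],42],[[-0.11,-0.33,0.02],[0,0,0],42],[[0,0,0],[0,0,0],42]]
[[[0,0,0.29],[0,0,0],42],[[0,0,0.29],[0,0,0],42],[[0,0,0.29],[0,0,0],42],[[0,0,0],[0,0,0],42]]
```

>>> arm_command(
  increments=[
    [[-0.11,-0.33,0.02],[0,-0.01,0],42],
    [[-0.1,-0.32,0.01],[0,0,0],42],
    [[-0.11,-0.33,0.02],[0.01,-0.01,0],42],
    [[-0.11,-0.33,0.01],[0,0,0],42],
    [[-0.1,-0.33,0.02],[0,-0.01,0],42],
  ],
)

```text
t: 34.75
tcp_pos: [0.5442, -0.0369, 0.2678]
eef_rot: [0.027, -3.136, -0.002]
ft_force: [1.3, 0.4, -0.3]
opening: 0.457
grasp_force: 0.0
```

>>> arm_command(
  increments=[
    [[-0.11,-0.32,0.01],[0,-0.01,0],42],
    [[-0.11,-0.33,0.02],[0.01,0,0],42],
    [[-0.1,-0.33,0.01],[0,-0.01,0],42],
    [[-0.11,-0.33,0.02],[0,0,0],42],
    [[0,0,0],[0,0,0],42],
  ],
)

```text
t: 35.38
tcp_pos: [0.6122, -0.2338, 0.2576]
eef_rot: [0.023, -3.139, -0.001]
ft_force: [-0.3, 0.8, -1.2]
opening: 0.461
grasp_force: 0.0
```

>>> arm_command(
  increments=[
    [[0,0,0.28],[0,0,0],42],
    [[0,0,0.3],[0,0,0],42],
    [[0,0,0.2],[0,0,0],42],
    [[0,0,0.08],[0,0,0],42],
    [[0,0,0],[0,0,0],42],
  ],
)

```text
t: 36.0
tcp_pos: [0.6117, -0.2301, 0.1304]
eef_rot: [0.028, -3.139, -0.001]
ft_force: [-0.1, -0.2, 0.3]
opening: 0.46
grasp_force: 0.0
```

>>> arm_command(
  increments=[
    [[0,0,0],[0,0,0],5],
    [[0,0,0],[0,0,0],5],
    [[0,0,0],[0,0,0],5],
    [[0,0,0],[0,0,0],5],
  ],
)

```text
t: 36.5
tcp_pos: [0.6124, -0.2309, 0.132]
eef_rot: [-0.027, 3.141, -0.001]
ft_force: [-0.4, 0.4, 7.4]
opening: 0.234
grasp_force: 30.0
```

>>> arm_command(
  increments=[
    [[0,0,-0.25],[0,0,0],5],
    [[0,0,-0.35],[0,0,0],5],
    [[0,0,-0.35],[0,0,0],5],
    [[0,0,0],[0,0,0],5],
  ],
)

```text
t: 37.0
tcp_pos: [0.6136, -0.2313, 0.2782]
eef_rot: [-0.027, 3.136, -0.005]
ft_force: [0.5, 0.4, -1.3]
opening: 0.23
grasp_force: 30.0
```

```bash
python3 - <<'E'
from plan import *
s=arm.observe();print(s['tcp_pos'].round(4),s['opening'],s['grasp_force'],s['ft_force'].round(1))
plan([(.562,.211,.28,181,5,1),(.562,.211,.185,181,5,1)])
E
```

```text
[ 0.6136 -0.2313  0.2782] 0.22966601895329156 29.99965935945511 [ 0.5  0.4 -1.3]
[[[0.03,0.33,0],[0,0.01,0],5],[[0.04,0.33,-0.01],[-0.01,0,0],5],[[0.03,0.32,0],[0,0.01,0],5],[[0.03,0.33,0],[0,0.01,0],5],[[0.03,0.33,0],[-0.01,0,0],5]]
[[[0.04,0.33,0],[0,0.01,0],5],[[0.03,0.33,-0.01],[-0.01,0,0],5],[[0.03,0.33,0],[0,0.01,0],5],[[0.03,0.32,0],[0,0.01,0],5],[[0,0,0],[0,0,0],5]]
[[[0,0,0.32],[0,0,0],5],[[0,0,0.31],[0,0,0],5],[[0,0,0],[0,0,0],5]]
```

>>> arm_command(
  increments=[
    [[0.1,0.33,0],[0,0.01,0],5],
    [[0.1,0.33,-0.01],[-0.01,0,0],5],
    [[0.1,0.32,0],[0,0.01,0],5],
    [[0.04,0.33,0],[0,0.01,0],5],
    [[0,0.33,0],[-0.01,0,0],5],
  ],
)

```text
t: 37.62
tcp_pos: [0.5558, 0.0159, 0.2745]
eef_rot: [0.027, -3.136, -0.003]
ft_force: [0.4, 0.2, -1.5]
opening: 0.227
grasp_force: 30.0
```

>>> arm_command(
  increments=[
    [[0,0.33,0],[0,0.01,0],5],
    [[0,0.33,-0.01],[-0.01,0,0],5],
    [[0,0.33,0],[0,0.01,0],5],
    [[0,0.32,0],[0,0.01,0],5],
    [[0,0,0],[0,0,0],5],
  ],
)

```text
t: 38.25
tcp_pos: [0.5527, 0.2137, 0.2763]
eef_rot: [0.032, -3.133, -0.005]
ft_force: [0.4, -1.1, -1.5]
opening: 0.229
grasp_force: 30.0
```

```bash
python3 - <<'E'
from plan import *
s=arm.observe();print(s['tcp_pos'].round(4),s['eef_rot'].round(3),s['opening'],s['grasp_force'],s['ft_force'].round(1))
plan([(.562,.211,.185,181,5,1)])
E
```

```text
[0.5527 0.2137 0.2763] [ 0.032 -3.133 -0.005] 0.22903951591743302 30.000059008598328 [ 0.4 -1.1 -1.5]
[[[-0.03,-0.01,0.3],[0.02,-0.04,0.02],5],[[-0.04,-0.01,0.31],[0.01,-0.04,0.01],5],[[0,0,0],[0,0,0],5]]
```

>>> arm_command(
  increments=[
    [[-0.03,-0.01,0.3],[0.02,-0.04,0.02],5],
    [[-0.04,-0.01,0.3],[0.01,-0.04,0.01],5],
    [[0,0,0.04],[0,0,0],5],
    [[0,0,0.03],[0,0,0],5],
    [[0,0,0],[0,0,0],5],
  ],
)

```text
t: 38.88
tcp_pos: [0.564, 0.2083, 0.1779]
eef_rot: [-0.022, 3.139, 0.001]
ft_force: [0.6, -0.0, -1.6]
opening: 0.229
grasp_force: 30.0
```

>>> arm_command(
  increments=[
    [[0,0,0],[0,0,0],5],
  ],
)

```text
t: 39.0
tcp_pos: [0.564, 0.2084, 0.178]
eef_rot: [-0.022, 3.139, 0.001]
ft_force: [-0.0, -0.6, -0.8]
opening: 0.231
grasp_force: 30.0
```

>>> arm_command(
  increments=[
    [[0,0.01,0.03],[0,0,0],5],
    [[0,0,0.015],[0,0,0],5],
    [[0,0,0],[0,0,0],5],
    [[0,0,0],[0,0,0],42],
    [[0,0,0],[0,0,0],42],
  ],
)

```text
t: 39.62
tcp_pos: [0.5635, 0.2098, 0.17]
eef_rot: [-0.023, 3.14, 0.0]
ft_force: [0.5, 0.3, 0.1]
opening: 0.425
grasp_force: 0.0
```

>>> arm_command(
  increments=[
    [[0,0,0],[0,0,0],42],
    [[0,0,-0.2],[0,0,0],42],
    [[0,0,-0.35],[0,0,0],42],
    [[0.2,0,-0.35],[0,0,0],42],
    [[0.35,0,-0.2],[0,0,0],42],
  ],
)

```text
t: 40.25
tcp_pos: [0.4814, 0.2087, 0.337]
eef_rot: [-0.021, 3.137, 0.002]
ft_force: [0.4, 0.3, 0.8]
opening: 0.46
grasp_force: 0.0
```

>>> arm_command(
  increments=[
    [[0.35,0,0],[0,0,0],5],
    [[0.1,0,0],[0,0,0],5],
    [[0,0,0],[0,0,0],5],
  ],
)

```text
t: 40.62
tcp_pos: [0.4132, 0.2077, 0.335]
eef_rot: [-0.023, 3.14, 0.0]
ft_force: [1.6, -0.0, 0.1]
opening: 0.165
grasp_force: 0.0
```

```bash
python3 - <<'E'
from plan import *
s=arm.observe();print(s['tcp_pos'].round(4),s['eef_rot'].round(3),s['ft_force'].round(1))
im=arm.camera("wrist"); sd=arm.camera("side"); save(sd,"side9.png")
a=im[190:400,180:460]; b=sd[170:370,180:340]
save(np.hstack([cv2.resize(a,(460,345)),cv2.resize(b,(276,345))]),"c7.png")
E
```

```text
[0.4132 0.2077 0.335 ] [-0.023  3.14   0.   ] [ 1.6 -0.   0.1]
```

View pics/c7.png

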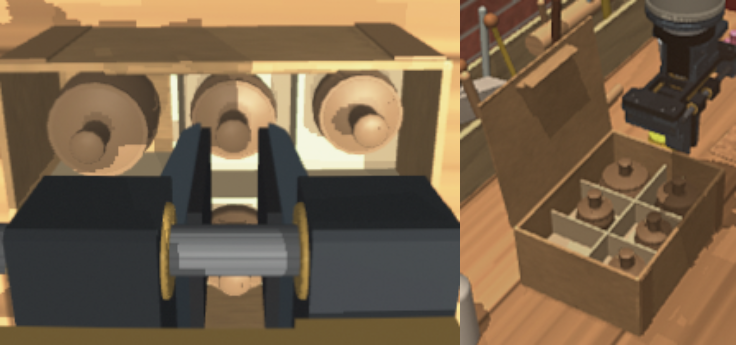

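All five pots stand upright in their cells, lid still open. Next: go up and over, behind the lid.

```bash
python3 - <<'E'
from plan import *
hx,y=.6157,.202
def tip(a,r=.19): return (hx-r*np.cos(a)+.004*np.sin(a)+.016, y, .115+r*np.sin(a)+.004*np.cos(a)+.078)
p,M=plan([(.42,.205,.43,181,0),(.705,.202,.43,181,0,2),(.705,.202,.385,181,0,1)])
print("--"); print(p)
w=[(*tip(a),181,0) for a in (1.72,1.5,1.35,1.2,1.05,.9,.75,.6,.45,.3,.2)]
print(np.round(w,3)[:, :3].tolist())
plan(w,pos=p,rot=M)
E
```

```text
[[[-0.02,-0.01,-0.32],[0,0.01,-0.02],0],[[-0.02,-0.01,-0.32],[0,0,-0.01],0],[[-0.32,-0.01,0],[0,0,0],0],[[-0.31,-0.01,0],[0,0,0],0],[[-0.32,-0.01,0],[0,0,0],0]]
[[[-0.31,0,0],[0,0,0],0],[[-0.32,-0.01,0],[0,0,0],0],[[-0.32,-0.01,0.01],[0,0,0],0],[[0,0,0],[0,0,0],0],[[0,0,0],[0,0,0],0]]
[[[0,0,0.3],[0,0,0],0],[[0,0,0],[0,0,0],0]]
--
[0.70564232 0.20227992 0.38438043]
[[0.664, 0.202, 0.38], [0.622, 0.202, 0.383], [0.594, 0.202, 0.379], [0.567, 0.202, 0.372], [0.541, 0.202, 0.36], [0.517, 0.202, 0.344], [0.495, 0.202, 0.325], [0.477, 0.202, 0.304], [0.462, 0.202, 0.279], [0.451, 0.202, 0.253], [0.446, 0.202, 0.235]]
[[[0.28,0,0.03],[0,0,0],0],[[0.28,0.01,-0.02],[0,0,0],0],[[0.18,0,0.02],[0,0,0],0],[[0.19,0,0.06],[0,0,0],0],[[0.17,0.01,0.07],[0,0,0],0]]
[[[0.16,0,0.11],[0,0,0],0],[[0.14,0,0.12],[0,0,0],0],[[0.12,0,0.15],[0,0,0],0],[[0.1,0.01,0.16],[0,0,0],0],[[0.08,0,0.18],[0,0,0],0]]
[[[0.03,0,0.12],[0,0,0],0]]
```

>>> arm_command(
  increments=[
    [[-0.02,-0.01,-0.32],[0,0.01,-0.02],0],
    [[-0.02,-0.01,-0.32],[0,0,-0.01],0],
    [[-0.32,-0.01,0],[0,0,0],0],
    [[-0.31,-0.01,0],[0,0,0],0],
    [[-0.32,-0.01,0],[0,0,0],0],
  ],
)

```text
t: 41.35
tcp_pos: [0.5648, 0.2023, 0.4303]
eef_rot: [-0.026, 3.141, -0.0]
ft_force: [0.4, -0.6, 0.2]
opening: 0.009
grasp_force: 0.0
```

>>> arm_command(
  increments=[
    [[-0.31,0,0],[0,0,0],0],
    [[-0.32,-0.01,0],[0,0,0],0],
    [[-0.32,-0.01,0.01],[0,0,0],0],
    [[0,0,0],[0,0,0],0],
    [[0,0,0],[0,0,0],0],
  ],
)

```text
t: 41.98
tcp_pos: [0.705, 0.2019, 0.4282]
eef_rot: [0.027, -3.14, 0.0]
ft_force: [-0.9, 0.9, 0.3]
opening: 0.0
grasp_force: 0.0
```

```bash
python3 - <<'E'
from plan import *
s=arm.observe();print(s['tcp_pos'].round(4),s['eef_rot'].round(3),s['ft_force'].round(1),s["q"].round(2))
a=arm.camera("side"); save(cv2.resize(a[80:400,150:470],(576,576)),"c8.png")
E
```

```text
[0.705  0.2019 0.4282] [ 0.027 -3.14   0.   ] [-0.9  0.9  0.3] [ 0.2   0.59  0.81  0.    1.75 -1.39]
```

View pics/c8.png

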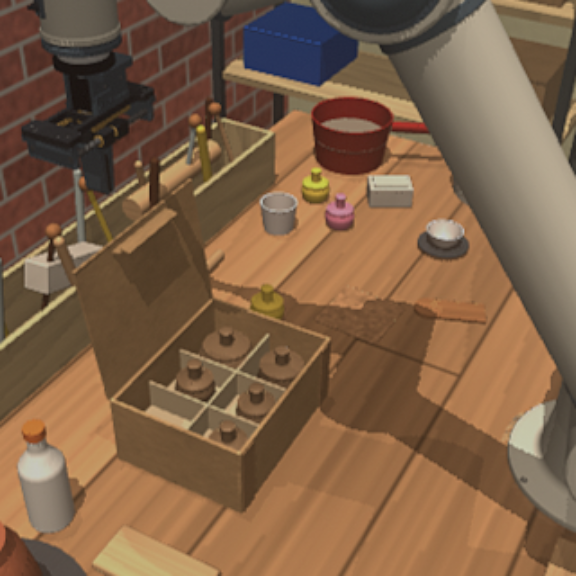

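The hand is over and behind the lid, all five pots seated. Now sweep it shut.

>>> arm_command(
  increments=[
    [[0,0,0.3],[0,0,0],0],
    [[0,0,0],[0,0,0],0],
    [[0.15,0,0.02],[0,0,0],0],
    [[0.14,0,0.01],[0,0,0],0],
    [[0.14,0.01,-0.01],[0,0,0],0],
  ],
)

```text
t: 42.65
tcp_pos: [0.6393, 0.2026, 0.3836]
eef_rot: [-0.028, 3.14, 0.001]
ft_force: [-0.5, -0.2, 0.2]
opening: 0.004
grasp_force: 0.1
```

>>> arm_command(
  increments=[
    [[0.14,0,-0.01],[0,0,0],0],
    [[0.18,0,0.02],[0,0,0],0],
    [[0.19,0,0.06],[0,0,0],0],
    [[0.17,0.01,0.07],[0,0,0],0],
    [[0,0,0],[0,0,0],0],
  ],
)

```text
t: 43.28
tcp_pos: [0.5367, 0.2025, 0.3621]
eef_rot: [-0.029, 3.141, 0.0]
ft_force: [0.1, 0.0, 0.0]
opening: 0.005
grasp_force: 0.0
```

```bash
python3 - <<'E'
from plan import *
s=arm.observe();print(s['tcp_pos'].round(4),s['ft_force'].round(1))
a=arm.camera("side"); arm.camera("scene")
for n in ("side","scene"):
  for d in arm.trace("carton_lid",n)[:1]:
    ys,xs=np.nonzero(d["pixels"]); print(n,d["p"],xs.min(),xs.max(),ys.min(),ys.max())
E
```

```text
[0.5367 0.2025 0.3621] [0.1 0.  0. ]
side 0.78 211 300 204 300
scene 0.6 351 451 160 253
```

>>> arm_command(
  increments=[
    [[0.15,0,0.11],[0,0,0],0],
    [[0.14,0,0.12],[0,0,0],0],
    [[0.12,0,0.15],[0,0,0],0],
    [[0.1,0,0.16],[0,0,0],0],
    [[0.08,0,0.18],[0,0,0],0],
  ],
)

```text
t: 44.1
tcp_pos: [0.4501, 0.2009, 0.2522]
eef_rot: [-0.027, 3.14, 0.001]
ft_force: [0.8, 0.5, 0.6]
opening: 0.005
grasp_force: 0.3
```

>>> arm_command(
  increments=[
    [[0.03,0,0.12],[0,0,0],0],
    [[0.02,0,0.1],[0,0,0],0],
    [[0,0,0],[0,0,0],0],
  ],
)

```text
t: 44.48
tcp_pos: [0.4423, 0.2006, 0.2189]
eef_rot: [0.027, -3.14, 0.001]
ft_force: [0.9, 0.6, 0.5]
opening: 0.003
grasp_force: 0.2
```

```bash
python3 - <<'E'
from plan import *
s=arm.observe();print(s['tcp_pos'].round(4),s['ft_force'].round(1))
a=arm.camera("side"); arm.camera("scene")
for n in ("side","scene"):
  for d in arm.trace("carton_lid",n)[:1]:
    ys,xs=np.nonzero(d["pixels"]); print(n,d["p"],xs.min(),xs.max(),ys.min(),ys.max())
E
```

```text
[0.4423 0.2006 0.2189] [0.9 0.6 0.5]
side 0.61 212 332 244 324
scene 0.55 336 450 171 253
```

>>> arm_command(
  increments=[
    [[0,0,0.05],[0,0,0],0],
    [[0,0,0.05],[0,0,0],0],
    [[0,0,0.03],[0,0,0],0],
    [[0,0,0],[0,0,0],0],
  ],
)

```text
t: 45.18
tcp_pos: [0.4418, 0.2005, 0.1993]
eef_rot: [0.027, -3.141, 0.001]
ft_force: [0.3, -1.6, 0.1]
opening: 0.002
grasp_force: 0.0
```

>>> arm_command(
  increments=[
    [[0,0,0.02],[0,0,0],0],
    [[0,0,0.01],[0,0,0],0],
    [[0,0,0],[0,0,0],0],
  ],
)

```text
t: 45.55
tcp_pos: [0.442, 0.2006, 0.1968]
eef_rot: [-0.027, 3.14, 0.0]
ft_force: [-9.5, -3.1, 38.5]
opening: 0.002
grasp_force: 19.3
```

>>> arm_command(
  increments=[
    [[0,0,0],[0,0,0],0],
    [[0,0,-0.1],[0,0,0],0],
    [[0,0,-0.3],[0,0,0],0],
    [[0.2,0,-0.35],[0,0,0],0],
    [[0,0,-0.35],[0,0,0],0],
  ],
)

```text
t: 46.18
tcp_pos: [0.4101, 0.1998, 0.3618]
eef_rot: [0.028, -3.14, 0.0]
ft_force: [1.1, 0.9, -1.1]
opening: 0.004
grasp_force: 0.0
```

>>> arm_command(
  increments=[
    [[0,-0.4,0],[0,0,0],0],
    [[0,-0.4,0],[0,0,0],0],
    [[0,-0.4,0],[0,0,0],0],
    [[0,0,0],[0,0,0],0],
    [[0,0,0],[0,0,0],0],
  ],
)

```text
t: 46.8
tcp_pos: [0.4151, 0.0201, 0.3603]
eef_rot: [-0.026, 3.141, 0.0]
ft_force: [0.4, 0.4, 0.2]
opening: 0.001
grasp_force: 0.0
```

```bash
python3 - <<'E'
from plan import *
s=arm.observe();print(s['t'],s['tcp_pos'].round(4),s['ft_force'].round(1))
a=arm.camera("side"); b=arm.camera("scene")
save(np.hstack([cv2.resize(a[180:380,180:380],(400,400)),cv2.resize(b[130:330,300:500],(400,400))]),"c9.png")
E
```

```text
46.8 [0.4151 0.0201 0.3603] [0.4 0.4 0.2]
```

View pics/c9.png

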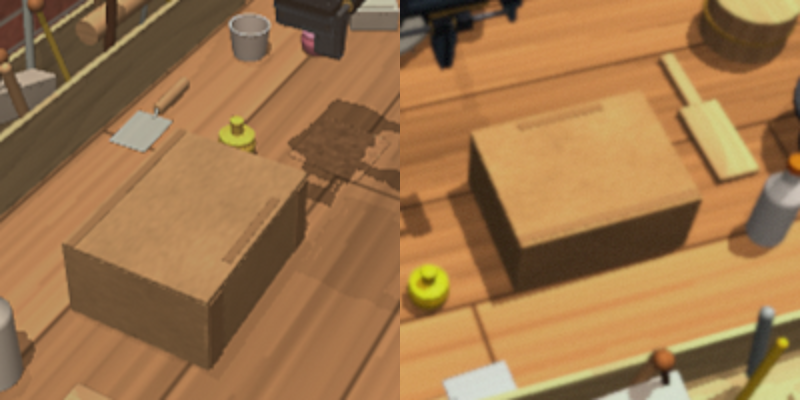

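The lid is flat and stays shut by itself, with the arm clear.

```bash
python3 -c "
from plant import arm
print(arm.hand_in())"
```

```text
the job is handed in; nothing more can be done
None
```

I swapped the caddy and bowl, put the three brown jars in their own small compartments, and shut the lid, which stays closed by itself; I've handed the job in, but it returned no verdict.

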